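Set a knife-edge blade on its locating pin

ROBOT

A 6-joint arm with a two-finger parallel gripper is mounted at the origin on the work surface. World frame = base frame: x ahead of the robot, y to its left, z up, the work surface at z = 0. Lengths are in m, angles in rad, forces in N, time in s.
With the tool pointing down it reaches from about 0.25 to 0.775 m from the base axis. Payload 4 kg.
Tool frame: the origin (TCP) lies at the very end of the fingers, on their centre line; the grasp point (between the pads) lies 19 mm behind it; z points along the fingers, y is the direction in which the jaws open and shut (so a half turn about z gives the same grasp; the last joint's range is limited). The gripper opens to 85 mm and grips with 20 to 120 N. Pads are 22 mm wide; open, the fingers measure 114 mm over their backs; the gripper's body (76 mm by 85 mm) begins 54 mm behind the grasp point. The pads swing forward as they close: fully open they stand 13 mm farther back than shut.
Start: joints at [-1.421, 0.087, 1.371, -0, 1.684, -0.103], TCP at [0.138, -0.533, 0.231] pointing down, gripper open.
Joint ranges: [-3.1, 3.1], [-0.76, 2.03], [0.27, 2.55], [-1.08, 4.22], [0.17, 2.65], [-2.57, 2.57]. Speed limits (rad/s): [2.79, 2.79, 3.14, 3.14, 3.14, 3.14].

INTERFACE

Orientations are given as a unit quaternion [w, x, y, z].
In Python, from cell import manip gives the robot as it stands.
- The arm moves only by the tool send_rows, never from a script. Its argument "commands" is a list of rows, each a list of 3 entries, a list of its own where there are three numbers: the closure in counts, from 0 (fully open) to 255 (shut), then the shift along the tool's x, y, z in units of 40 mm (1.0 is 40 mm), then the turn, a rotation vector about the tool's x, y, z in units of 8 degrees (1.0 is 8 degrees). In form: [[fingers, [dx, dy, dz], [wx, wy, wz]], ...]. A call has 1 to 8 rows; each row shifts and turns the pose as measured when the row begins, along the tool's axes as they then stand; what a row does not reach is not made up. A row lasts 1/10 s, in which the tool goes at most 50 mm and 8.59 degrees, less where a joint would pass 70% of its speed; a pose out of reach is approached as far as the arm can. A call is refused whole if a number of a shift passes 1 or a number of a turn 1, either way. A call with a gripper value outside its range is refused whole. The fingers move at their own pace and stop on an object; "newtons" is the grip in N (left out, the last holds). Time passes only in rows, so rows that do not move let the fingers close. It gives the time, the measured TCP pose, the force and the opening at its end, in the units of the state.
- manip.read_state(): the state, without advancing time (a new reading comes with each control period).
- manip.grab_frame(name): name is "scene" or "side" or "wrist"; returns a dict with "img" (400x640x3 uint8, red, green, blue), "fx", "fy", "cx", "cy" (pixels), "eye" and "orientation" of the camera in the world. Camera axes: x right, y up, looking along -z (the intrinsics and any distortion apply to the point x, -y, -z); pixel columns grow to the right and rows downward; lengths in m; the calibration is good to about 2 mm. A picture is of the moment at which its call begins. There is no depth.
- manip.hand_in(): hands the job in, once; it reports no verdict.
The state is a dict: "time_s": time; "qpos": joint angles; "joint_vel": joint speeds; "joint_efforts": joint torques, N m; "tool_pos": TCP position; "tool_rot": TCP orientation; "force": force on the tool from outside, world axes, zero at the start; "moment": the same for the moment, N m; "opening": finger opening in m.
Only numpy, scipy, OpenCV 4.12 (cv2) and the standard library are available. Lean on these libraries where they do the work, as an engineer would, in place of code of your own. Each camera call takes 0.05 s, during which the arm holds its last target.

TASK

Pick up the knife-edge blade by its brass finger grip and lay it flat in the brass holder with its bevelled edge to the open front, then ease it back and along by feel until its notch goes over the locating pin and its back edge is fully home against the fence. Never force it: keep the blade's push on the pin and the fence under 15 N. Then swing the sprung clip round to its stop so that its foot holds the end of the blade, let go, and leave the other instruments where they are.

Things in the scene. Friction and masses are not known exactly. Their poses are not given: they have to be found in the camera images.
- blade_grip (a point): Where to grip the loose blade: in its upright flat-sided brass finger grip, 12 mm thick (x), 22 long (y), reaching from 23 mm below to 15 mm above this point. Blade axes: +x to its straight back edge, -x to its bevelled knife edge (19 mm each), z up. The point is over the plate's middle, 28 mm above the underside.
- blade: The loose steel knife-edge blade (0.17 to 0.35 kg), a flat plate 38 (x) x 132 (y) x 5 mm, lying on the green rest at first; origin at the middle of its underside, 28 mm below blade_grip, same axes.
- blade_back (a point): Middle of the blade's back edge, on the underside (19 mm in +x from blade, same axes), at the mouth of the notch: an open U through the whole thickness, 10 mm wide (y), 10.5 mm deep, mouth corners rounded to 2 mm.
- holder: Fixed holder: iron foot 84 x 196 x 12 mm, brass bed with its flat top 30 mm above the desk, open at its front (-x) and ends. Origin on the desk; +x to the rear, y along the fence, z up. Bed top: x -14 to 19, y -85 to 85 mm. A home blade lies with its axes along the holder's, edge 5 mm out over the bed's front.
- fence (a point): Foot of the fence's front face at holder x 19, y 0, z 30 mm; holder axes. The straight brass fence behind the bed is 6 mm high, 6 thick. Just before it stands one steel locating pin, 8 mm diameter, 6 high, axis 5 mm in front of this face, locked anywhere from 18 mm to the left to 18 mm to the right (y) of here. Its place is not measured: look or feel for it. The notch must go over it.
- clip (a joint): Angle of the sprung clip on its upright pivot (holder x 34, y 68 mm): 0 = arm along holder +y, clear; grows anticlockwise from above (1.57 = arm along holder -x); stop at 2.35, foot on the blade's +y end. Starts at 0 to 0.4 and stays where left; about 1.5 N at the knob turns it, some newtons more as the foot climbs the blade.
- clip_knob (a point): Middle of the clip's black finger knob: upright cylinder 10 mm in diameter, 24 mm high (42 to 66 mm above the desk), 40 mm from the pivot, right over the foot. The flat arm from pivot to knob is 9 mm wide, its underside 41 mm above the desk, 6 mm above the top of a laid blade.
- clip_foot: Sprung round steel foot under the knob, a 12 mm ball; origin at its centre, 40 mm above the desk when free, when its lowest point is 1 mm lower than the top of a laid blade. It rides up on the blade's end and presses with about 4 N.
- rest: Green rest, fixed to the desk, 75 x 160 x 6 mm; origin on the desk at its centre.
- lens_center (a point): Crystal lens in a brass cell, 66 mm diameter, 14 mm high; its centre. Leave it alone.
- gauge_center (a point): Steel depth gauge lying flat: cross bar 100 mm along its y, rod along its x from -85 to 65 mm, 21 mm high; middle of the bar, 6 mm up. Leave it alone.
- insulator_center (a point): White porcelain insulator knob, 38 mm diameter, 39 mm high; its centre. Leave it alone.
- loupe_center (a point): Black standing loupe, 44 mm diameter, 40 mm high; its centre. Leave it alone.
- collar_center (a point): Brass collar ring, 48 mm diameter, 16 mm high; its centre. Leave it alone.

How it is judged:
On the way, in this order (a step that is already met when the one before it is completed fails the run):
1. the blade lies flat in the holder, back edge against the fence, notch over the pin (x of blade_back in the frame of holder between 0.017 and 0.0205 m and z of blade_back in the frame of holder between 0.0285 and 0.0316 m and angle between the y axis of blade_back and the y axis of holder, either way round below 0.035 rad and angle between blade_back's own z axis and vertical below 0.035 rad), for 0.2 s.
2. the clip is swung round and its foot presses on the seated blade (all of step 1 and value of joint clip above 2.1 rad and contact force between clip_foot and blade above 0.5 N), for 0.2 s.
At the end, for the whole second after the job is handed in: Blade flat on the bed (within 1.6 mm and 2 degrees), parallel to the fence within 2 degrees, back edge within 2 mm of the fence (possible only with the notch over the pin), clip turned past 2.1 rad with its foot pressing the blade, all at rest (all of step 2 and linear speed of blade below 0.01 m/s); the robot touches nothing.
It fails at once if the blade is pushed on the pin or the fence with more than 15 N (contact force between blade and pin_c0 above 15 N or contact force between blade and holder_c2 above 15 N).
It fails at once if a bystander (lens, gauge, insulator, loupe, collar) is moved more than 15 mm (distance of any of lens_center, gauge_center, insulator_center, loupe_center, collar_center from where it was at the start of the episode above 0.015 m).
It also fails if it takes over 67 s, if anything falls off the work surface, if the arm or the gripper's body presses on something with over 40 N, if the wrist force passes 120 N, or if a joint passes its speed limit or range.

## Working session

There is one attempt and no reset: what is moved stays moved. The work goes in short steps, Python scripts to look and compute and a tool call to move; the robot and the scene stay as the last step left them, time stands still between calls to the robot, and variables do not carry over. Pictures are saved under pics/ and viewed, and the job is handed in when it is done.

Besides the shell and the picture viewer there is one more tool, called after "Request:" as name([rows], argument=value, ...), one row to a line, values as JSON. send_rows: Moves the arm, as the interface text tells. Its arguments: {"type":"object","properties":{"commands":{"type":"array"},"newtons":{"type":"number"}},"required":["commands"]}

```bash
ls; mkdir -p pics; python3 - <<'E'
from cell import manip
import cv2
print(manip.read_state())
for n in ["scene","side","wrist"]:
    f=manip.grab_frame(n); cv2.imwrite(f"pics/{n}0.png",f["img"][:,:,::-1])
    print(n,{k:v for k,v in f.items() if k!="img"})
E
```

```text
pics
{'time_s': 0.0, 'qpos': array([-1.42110899e+00,  8.79610624e-02,  1.37228591e+00,  2.22457311e-05,
        1.68360874e+00, -1.03081624e-01]), 'joint_vel': array([-1.36983724e-03, -6.72561809e-04, -1.57807771e-03,  2.37106015e-03,
        1.23427971e-03,  2.74613632e-05]), 'joint_efforts': array([-3.88658100e-04, -3.51868629e+01, -3.13265312e+01, -2.78179568e-04,
        1.09536789e-02, -5.60217003e-06]), 'tool_pos': array([ 0.1374832 , -0.53201365,  0.23011977]), 'tool_rot': array([-1.13147818e-03,  9.92023315e-01,  1.26049442e-01, -1.53148746e-05]), 'force': array([-0.39903501, -0.13846045,  0.0222994 ]), 'moment': array([-0.03768364, -0.00897377, -0.04314095]), 'opening': 0.08526021231160333}
scene {'fx': 442.70024622175026, 'fy': 442.70024622175026, 'cx': 316.8341812227626, 'cy': 198.54249536064066, 'eye': array([ 1.12614333, -0.87577129,  1.03521437]), 'orientation': array([0.88185697, 0.38932792, 0.11417247, 0.24024302])}
side {'fx': 401.4741635513629, 'fy': 401.4741635513629, 'cx': 322.0522626785189, 'cy': 195.8137246690423, 'eye': array([0.48994924, 0.79340162, 0.88438357]), 'orientation': array([-0.04439623, -0.01095794,  0.36480166,  0.92996164])}
wrist {'fx': 357.82151302198764, 'fy': 357.82151302198764, 'cx': 319.68083409796714, 'cy': 203.8132525992575, 'eye': array([ 0.20841764, -0.51279871,  0.37258381]), 'orientation': array([ 0.78250638, -0.11523565,  0.09081187, -0.60510967])}
```

View pics/scene0.png

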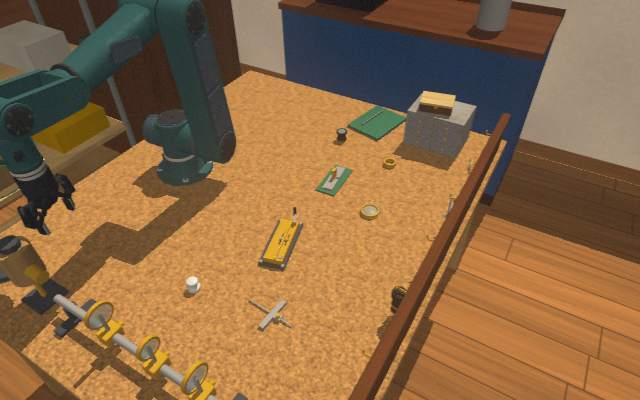

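View pics/side0.png

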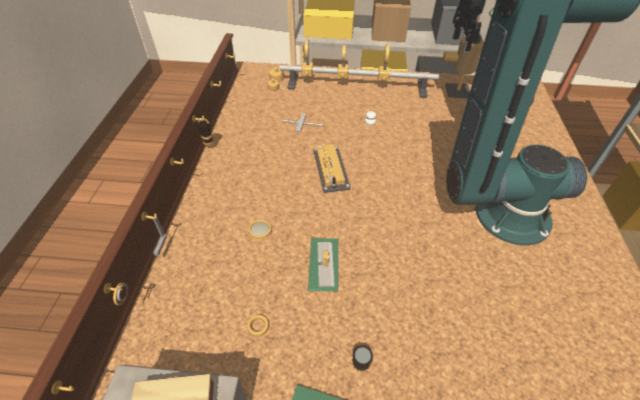

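View pics/wrist0.png

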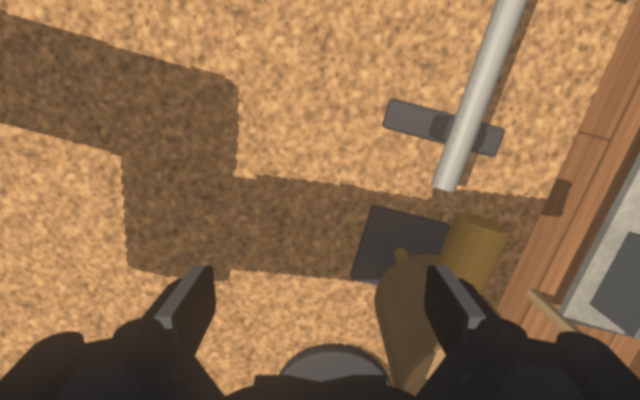

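The scene view shows the blade on its green rest at about (334,180) and the holder at (282,243). The side view has them at (324,264) and (331,167). I'll enlarge both.

```bash
cat > h.py <<'E'
import numpy as np, cv2
from cell import manip
from scipy.spatial.transform import Rotation as R
def rot(q): return R.from_quat([q[1],q[2],q[3],q[0]])
def grab(n,name=None):
    f=manip.grab_frame(n)
    if name: cv2.imwrite(f"pics/{name}.png",f["img"][:,:,::-1])
    return f
def ray(f,u,v):
    d=np.array([(u-f["cx"])/f["fx"],-(v-f["cy"])/f["fy"],-1.]); return rot(f["orientation"]).apply(d)
def onz(f,u,v,z):
    d=ray(f,u,v); e=np.array(f["eye"]); return e+d*(z-e[2])/d[2]
def proj(f,p):
    c=rot(f["orientation"]).inv().apply(np.array(p)-f["eye"]); 
    return f["cx"]-f["fx"]*c[0]/c[2], f["cy"]+f["fy"]*c[1]/c[2]
def crop(f,x0,y0,x1,y1,s,name):
    c=f["img"][y0:y1,x0:x1,::-1]; cv2.imwrite(f"pics/{name}.png",cv2.resize(c,None,fx=s,fy=s,interpolation=cv2.INTER_CUBIC))
E
python3 - <<'E'
from h import *
import pickle
a=grab("scene");b=grab("side");pickle.dump((a,b),open("f0.pkl","wb"))
crop(a,250,160,360,275,7 if 0 else 5,"c1"); crop(b,295,135,365,300,3,"c2")
crop(b,300,135,360,200,8,"c3"); crop(b,300,230,350,300,8,"c4")
E
```

```text
(no output)
```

View pics/c1.png

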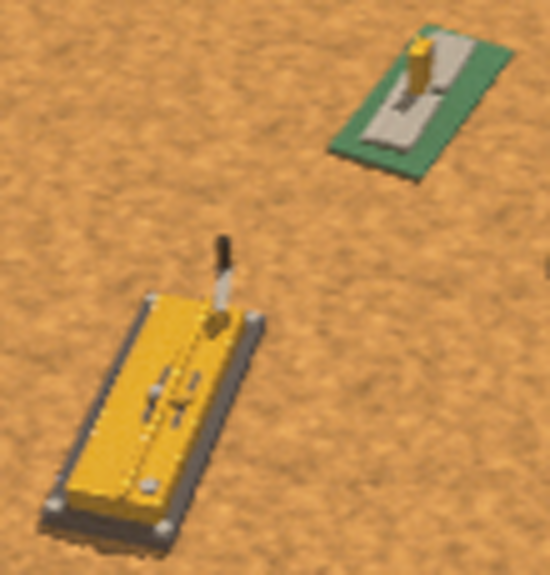

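View pics/c3.png

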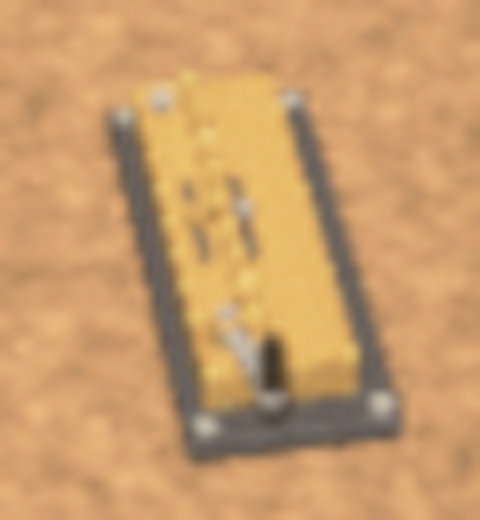

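View pics/c4.png

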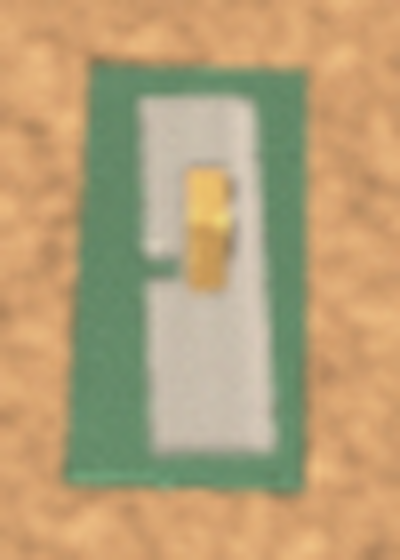

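```bash
python3 - <<'E'
from h import *
import pickle
a,b=pickle.load(open("f0.pkl","rb"))
C3=lambda x,y:(300+x/8-.44,135+y/8-.44); C4=lambda x,y:(300+x/8-.44,230+y/8-.44)
C1=lambda x,y:(250+x/5-.4,160+y/5-.4)
for n,p,z in [("bedF+",(357,350),.03),("bedF-",(272,75),.03)]: print(n,onz(b,*C3(*p),z))
for n,p,z in [("bl BL",(150,450),.011),("TL",(140,97),.011),("TR",(250,97),.008),("BR",(275,450),.008),("notch",(147,268),.011),("griptop",(207,195),.049),("rTL",(90,62),.006),("rTR",(305,70),.006),("rBL",(65,485),.006),("rBR",(302,490),.006)]: print(n,onz(b,*C4(*p),z))
print("grip scene",onz(a,*C1(420,43),.049))
print("bedF- scene",onz(a,*C1(68,492),.03),"bedF+",onz(a,*C1(150,298),.03))
# others
for n,p,z in [("lens",(260,229),.014),("gauge",(301,123),.006),("ins",(371,118),.02),("collar",(258,325),.01),("loupe",(362,356),.02)]: print(n,onz(b,*p,z))
s=manip.read_state()
f=grab("wrist"); T=rot(s["tool_rot"]); print("cam in tool",T.inv().apply(f["eye"]-s["tool_pos"]),(T.inv()*rot(f["orientation"])).as_matrix().round(3))
print(T.as_matrix().round(3), rot(f["orientation"]).as_matrix().round(2))
E
```

```text
bedF+ [ 0.49131707 -0.07438434  0.03      ]
bedF- [ 0.53477732 -0.23172708  0.03      ]
bl BL [0.53463935 0.28765352 0.011     ]
TL [0.55091105 0.15508041 0.011     ]
TR [0.51429506 0.14921089 0.008     ]
BR [0.49646176 0.28216012 0.008     ]
notch [0.54198252 0.22214936 0.011     ]
griptop [0.52367656 0.21835378 0.049     ]
rTL [0.56963131 0.13851633 0.006     ]
rTR [0.496608   0.13460774 0.006     ]
rBL [0.55960933 0.29932596 0.006     ]
rBR [0.48727703 0.29397033 0.006     ]
grip scene [0.5239677  0.22261283 0.049     ]
bedF- scene [ 0.54094001 -0.23284573  0.03      ] bedF+ [ 0.49088006 -0.07414172  0.03      ]
lens [0.71042246 0.1301894  0.014     ]
gauge [ 0.66033205 -0.36411755  0.006     ]
ins [ 0.41194853 -0.40151385  0.02      ]
collar [0.66191059 0.40098876 0.01      ]
loupe [0.42442531 0.45289253 0.02      ]
cam in tool [ 0.07352246 -0.00120203 -0.14233879] [[ 0.001  0.957  0.29 ]
 [ 1.    -0.001  0.   ]
 [ 0.001  0.29  -0.957]]
[[ 0.968  0.25  -0.   ]
 [ 0.25  -0.968  0.001]
 [ 0.    -0.001 -1.   ]] [[ 0.25  0.93  0.28]
 [-0.97  0.24  0.07]
 [-0.   -0.29  0.96]]
```

```bash
cat >> h.py <<'E'
def pose_down(yaw_y):  # tool down, tool y at world angle yaw_y
    c,s=np.cos(yaw_y),np.sin(yaw_y)
    return R.from_matrix(np.array([[-s,c,0],[c,s,0],[0,0,-1.]]))
def plan(target,Rt,fing,vmax=.035,wmax=7.5,nmax=8):
    """print needed rows, tool axes/units"""
    st=manip.read_state(); p=np.array(st["tool_pos"]); q=rot(st["tool_rot"])
    target=np.array(target)
    rv=np.degrees((q.inv()*Rt).as_rotvec()); d=target-p
    n=int(max(1,np.ceil(np.linalg.norm(d)/vmax),np.ceil(np.linalg.norm(rv)/wmax)))
    print("now",p.round(4),"dist",d.round(4),"rv",rv.round(2),"n",n)
    rows=[]
    for i in range(min(n,nmax)):
        s=q.inv().apply((target-p)/(n-i))/.04; w=(q.inv()*Rt).as_rotvec()/(n-i)/np.radians(8)
        s=s.round(3);w=w.round(3)
        rows.append([fing,s.tolist(),w.tolist()])
        p=p+q.apply(s*.04); q=q*R.from_rotvec(w*np.radians(8))
    for r in rows: print(r)
    return rows
E
python3 -c "
from h import *
plan([.528,-.149,.2],pose_down(.288),0,vmax=.04,wmax=8)"
```

```text
now [ 0.1376 -0.5324  0.2309] dist [ 0.3904  0.3834 -0.0309] rv [-3.000e-02 -4.000e-02 -9.202e+01] n 14
[0, [0.846, -0.488, 0.056], [-0.0, -0.0, -0.822]]
[0, [0.897, -0.388, 0.056], [-0.0, -0.0, -0.822]]
[0, [0.935, -0.283, 0.056], [-0.0, -0.0, -0.822]]
[0, [0.962, -0.174, 0.056], [-0.0, -0.0, -0.821]]
[0, [0.975, -0.063, 0.056], [-0.0, -0.001, -0.822]]
[0, [0.976, 0.049, 0.055], [-0.0, -0.0, -0.821]]
[0, [0.964, 0.16, 0.055], [-0.0, -0.001, -0.822]]
[0, [0.939, 0.27, 0.055], [-0.0, -0.0, -0.821]]
```

Request:
send_rows([
  [0,[0.85,-0.49,0],[0,0,-0.82]],
  [0,[0.9,-0.39,0],[0,0,-0.82]],
  [0,[0.94,-0.28,0],[0,0,-0.82]],
  [0,[0.96,-0.17,0],[0,0,-0.82]],
  [0,[0.97,-0.06,0],[0,0,-0.82]],
  [0,[0.98,0.05,0.05],[0,0,-0.82]],
  [0,[0.96,0.16,0.05],[0,0,-0.82]],
  [0,[0.94,0.27,0.05],[0,0,-0.82]],
])

```text
time_s: 1.1
tool_pos: [0.3626, -0.3067, 0.2237]
tool_rot: [0.0, 0.827, 0.562, -0.0]
force: [0.5, -0.7, -0.1]
opening: 0.0856
```

```bash
python3 -c "
from h import *
plan([.528,-.149,.2],pose_down(.288),0,vmax=.04,wmax=8)"
```

```text
now [ 0.3626 -0.3067  0.2237] dist [ 0.1654  0.1577 -0.0237] rv [ 2.000e-02  2.000e-02 -3.807e+01] n 6
[0, [0.865, 0.399, 0.098], [0.0, 0.001, -0.793]]
[0, [0.815, 0.492, 0.099], [0.0, 0.0, -0.793]]
[0, [0.756, 0.58, 0.099], [0.001, 0.001, -0.793]]
[0, [0.687, 0.659, 0.098], [0.0, 0.0, -0.793]]
[0, [0.61, 0.731, 0.099], [0.001, 0.001, -0.793]]
[0, [0.525, 0.795, 0.098], [0.0, 0.0, -0.794]]
```

Request:
send_rows([
  [0,[0.87,0.4,0.1],[0,0,-0.8]],
  [0,[0.82,0.5,0.1],[0,0,-0.8]],
  [0,[0.76,0.58,0.1],[0,0,-0.8]],
  [0,[0.69,0.66,0.1],[0,0,-0.8]],
  [0,[0.61,0.73,0.1],[0,0,-0.8]],
  [0,[0.53,0.8,0.1],[0,0,-0.8]],
  [0,[0,0,0],[0,0,0]],
])

```text
time_s: 1.8
tool_pos: [0.5343, -0.1342, 0.1986]
tool_rot: [0.001, 0.581, 0.814, 0.0]
force: [-0.8, 0.0, 0.1]
opening: 0.0854
```

```bash
python3 -c "
from h import *
import pickle
f=grab('wrist','w1');pickle.dump(f,open('w1.pkl','wb'))
plan([.528,-.149,.2],pose_down(.288),0,vmax=.04,wmax=8)
print(proj(f,[.528,-.149,.03]))"
```

```text
now [ 0.5332 -0.1358  0.199 ] dist [-0.0052 -0.0132  0.001 ] rv [0.05 0.16 2.23] n 1
[0, [-0.271, -0.229, -0.024], [0.007, 0.021, 0.279]]
(np.float64(307.7348847973968), np.float64(196.27932778603736))
```

View pics/w1.png

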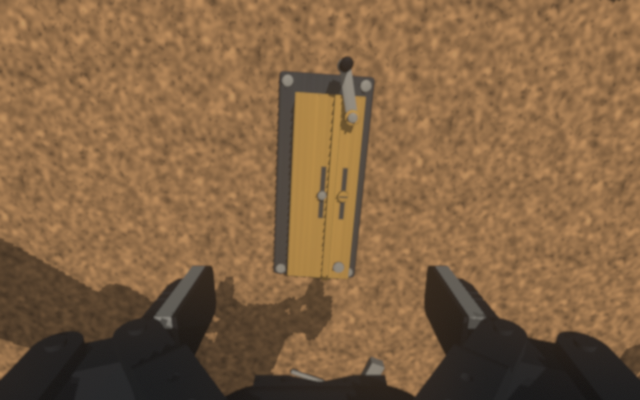

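```bash
python3 -c "
from h import *
import pickle
f=pickle.load(open('w1.pkl','rb')); crop(f,265,50,385,170,5,'w1a'); crop(f,265,160,385,285,5,'w1b')"
```

```text
(no output)
```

View pics/w1a.png

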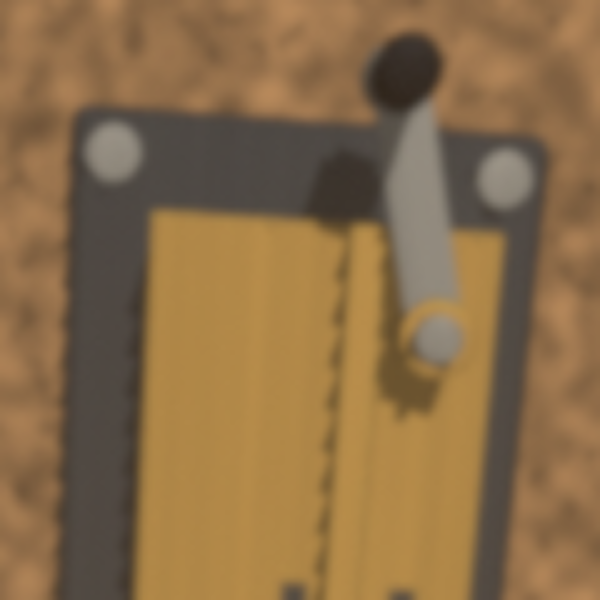

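View pics/w1b.png

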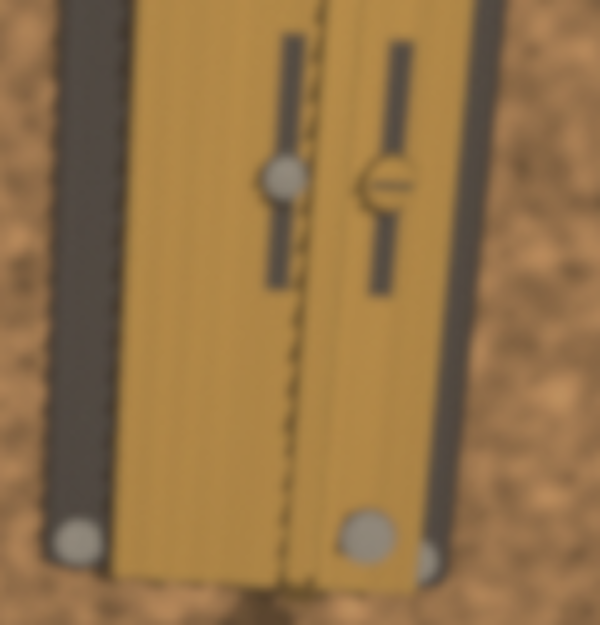

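```bash
python3 - <<'E'
from h import *
import pickle
from scipy.optimize import least_squares
f=pickle.load(open('w1.pkl','rb'))
A=lambda x,y:(265+x/5-.4,50+y/5-.4); B=lambda x,y:(265+x/5-.4,160+y/5-.4)
pts=[((-14,85,30),A(152,210)),((-14,-85,30),B(112,577)),((19,-85,36),B(279,585)),((19,85,36),A(349,226)),((-42,98,12),A(80,108)),((-42,-98,12),B(45,563)),((42,98,12),A(547,140))]
def res(x,full=False):
    c,s=np.cos(x[2]),np.sin(x[2]); r=[]
    for P,uv in pts:
        P=np.array(P)/1000; W=[x[0]+c*P[0]-s*P[1],x[1]+s*P[0]+c*P[1],P[2]]
        r+=list(np.array(proj(f,W))-uv)
    return np.array(r)
o=least_squares(res,[.528,-.149,.288]); print(o.x, res(o.x).reshape(-1,2).round(2))
x=o.x;c,s=np.cos(x[2]),np.sin(x[2])
def H(p): d=p-np.array([x[0],x[1],0]); return np.array([c*d[0]+s*d[1],-s*d[0]+c*d[1],p[2]])*1e3
print("pin",H(onz(f,*B(285,178),.036)),"slot",H(onz(f,*B(293,35),.03)),H(onz(f,*B(278,290),.03)))
print("fence",H(onz(f,*A(349,226),.036)),H(onz(f,*B(279,585),.036)))
print("knob top",H(onz(f,*A(410,67),.066)),"pivot",H(onz(f,*A(437,340),.045)))
E
```

```text
[ 0.5293125  -0.14222419  0.25310123] [[ 6.97 -2.17]
 [ 3.74 -1.2 ]
 [ 4.52  2.64]
 [ 7.71 -2.17]
 [-9.07  0.14]
 [-9.58  2.7 ]
 [-5.78  1.78]]
pin [ 9.25249617 -2.59757881 36.        ] slot [ 8.74660508 21.88515111 30.        ] [  9.83751932 -25.62762167  30.        ]
fence [12.89733617 82.8317895  36.        ] [ 14.49373778 -82.54782023  36.        ]
knob top [ 18.45797237 105.10732551  66.        ] pivot [28.24634404 66.40414144 45.        ]
```

```bash
cat > fit.py <<'E'
from h import *
import pickle
from scipy.optimize import least_squares
f=pickle.load(open('w1.pkl','rb'))
A=lambda x,y:(265+x/5-.4,50+y/5-.4); B=lambda x,y:(265+x/5-.4,160+y/5-.4)
pts=[((-14,85,30),A(152,210)),((-14,-85,30),B(112,577)),((19,-85,36),B(279,585)),((19,85,36),A(349,226))]
def res(x,full=False):
    c,s=np.cos(x[2]),np.sin(x[2]); r=[]
    for P,uv in pts:
        P=np.array(P)/1000; W=[x[0]+c*P[0]-s*P[1],x[1]+s*P[0]+c*P[1],P[2]]
        r+=list(np.array(proj(f,W))-uv)
    return np.array(r)
o=least_squares(res,[.528,-.149,.288]); print(o.x, res(o.x).reshape(-1,2).round(2))
x=o.x;c,s=np.cos(x[2]),np.sin(x[2])
def H(p): d=p-np.array([x[0],x[1],0]); return np.array([c*d[0]+s*d[1],-s*d[0]+c*d[1],p[2]])*1e3
print("pin",H(onz(f,*B(285,178),.036)),"slot",H(onz(f,*B(293,35),.03)),H(onz(f,*B(278,290),.03)))
print("fence",H(onz(f,*A(349,226),.036)),H(onz(f,*B(279,585),.036)))
print("knob top",H(onz(f,*A(410,67),.066)),"pivot",H(onz(f,*A(437,340),.045)))
for p in [A(80,108),B(45,563),A(547,140)]: print("foot",H(onz(f,*p,.012)))
E
python3 fit.py
```

```text
[ 0.52487071 -0.14469357  0.26544873] [[-0.33 -0.92]
 [-0.34 -0.13]
 [ 0.38  3.33]
 [ 0.29 -1.42]]
pin [14.15374676 -1.4940053  36.        ] slot [13.95018702 22.99310466 30.        ] [ 14.45436912 -24.52951597  30.        ]
fence [18.8531211  83.88384727 36.        ] [ 18.40742844 -81.50286673  36.        ]
knob top [ 24.68837357 106.08902704  66.        ] pivot [33.99812372 67.26793446 45.        ]
foot [-28.04434767 100.36024439  12.        ]
foot [-28.59819208 -92.55443833  12.        ]
foot [ 52.99456428 100.47415967  12.        ]
```

```bash
python3 -c "
from h import *
plan([.524,.22,.17],pose_down(.122),0,vmax=.045,wmax=8,nmax=9)"
```

```text
now [ 0.5332 -0.1358  0.199 ] dist [-0.0092  0.3558 -0.029 ] rv [ 0.07  0.16 11.74] n 8
[0, [1.062, 0.33, 0.088], [0.001, 0.002, 0.183]]
[0, [1.071, 0.302, 0.088], [0.001, 0.003, 0.184]]
[0, [1.078, 0.275, 0.089], [0.001, 0.002, 0.183]]
[0, [1.084, 0.247, 0.089], [0.001, 0.003, 0.184]]
[0, [1.09, 0.219, 0.089], [0.001, 0.002, 0.183]]
[0, [1.096, 0.192, 0.089], [0.001, 0.003, 0.184]]
[0, [1.1, 0.163, 0.09], [0.001, 0.002, 0.183]]
[0, [1.104, 0.136, 0.091], [0.002, 0.003, 0.184]]
```

Request:
send_rows([
  [0,[1,0.33,0.09],[0,0,0.18]],
  [0,[1,0.3,0.09],[0,0,0.18]],
  [0,[1,0.27,0.09],[0,0,0.18]],
  [0,[1,0.25,0.09],[0,0,0.18]],
  [0,[1,0.22,0.09],[0,0,0.18]],
  [0,[1,0.19,0.09],[0,0,0.18]],
  [0,[1,0.16,0.09],[0,0,0.18]],
  [0,[0.8,0.14,0.09],[0,0,0.18]],
])

```text
time_s: 2.65
tool_pos: [0.5342, 0.1816, 0.1697]
tool_rot: [0.006, 0.675, 0.738, -0.002]
force: [0.3, -0.7, 1.3]
opening: 0.0853
```

Request:
send_rows([
  [0,[0,0,0],[0,0,0]],
])

```text
time_s: 2.75
tool_pos: [0.5335, 0.1838, 0.1692]
tool_rot: [0.005, 0.674, 0.738, -0.002]
force: [0.8, -0.6, 0.4]
opening: 0.0856
```

```bash
python3 -c "
from h import *
import pickle
f=grab('wrist','w2');pickle.dump(f,open('w2.pkl','wb'))
plan([.524,.22,.17],pose_down(.122),0)"
```

```text
now [0.5338 0.182  0.1696] dist [-0.0098  0.038   0.0004] rv [ 0.23  0.66 -1.87] n 2
[0, [0.484, -0.079, -0.011], [0.014, 0.041, -0.117]]
[0, [0.486, -0.072, -0.009], [0.014, 0.041, -0.116]]
```

View pics/w2.png

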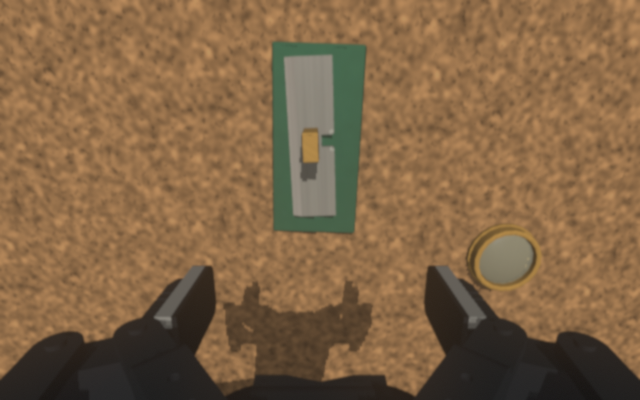

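```bash
python3 -c "
from h import *
import pickle
f=pickle.load(open('w2.pkl','rb')); crop(f,265,30,375,150,5,'w2a'); crop(f,265,120,375,240,5,'w2b')"
```

```text
(no output)
```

View pics/w2a.png

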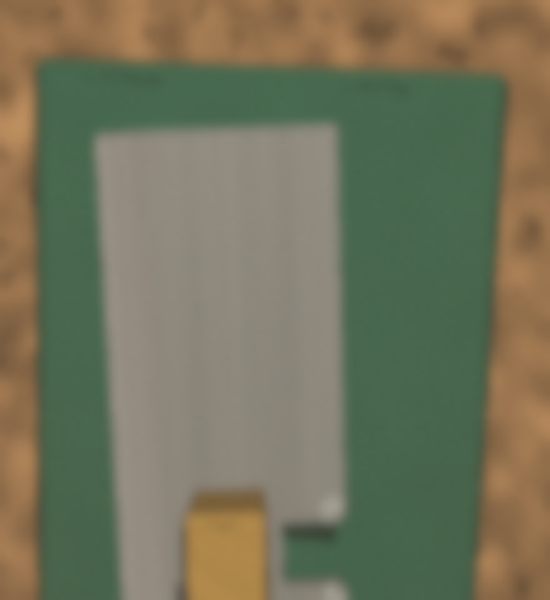

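View pics/w2b.png

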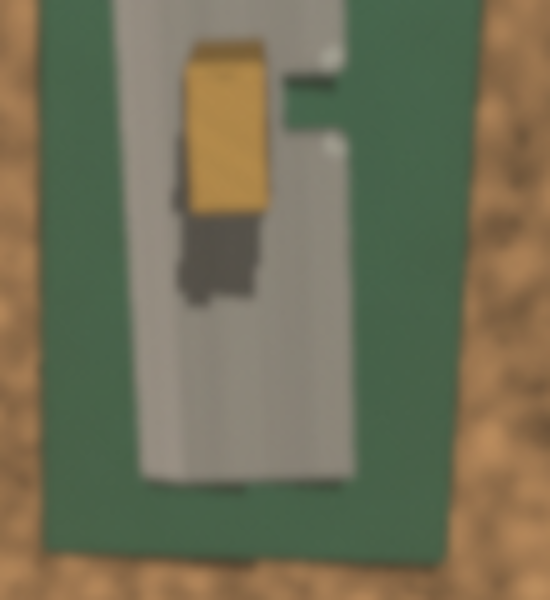

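```bash
python3 - <<'E'
from h import *
import pickle
from scipy.optimize import least_squares
f=pickle.load(open('w2.pkl','rb'))
A=lambda x,y:(265+x/5-.4,30+y/5-.4); B=lambda x,y:(265+x/5-.4,120+y/5-.4)
pts=[((-6,11,49),B(187,60)),((6,11,49),B(265,60)),((-6,-11,49),B(190,213)),((6,-11,49),B(268,213)),((19,66,11),A(337,123)),((19,-66,11),B(355,480)),((8.5,5,11),B(286,75)),((8.5,-5,11),B(287,132))]
def res(x):
    c,s=np.cos(x[2]),np.sin(x[2]); r=[]
    for P,uv in pts:
        P=np.array(P)/1000; W=[x[0]+c*P[0]-s*P[1],x[1]+s*P[0]+c*P[1],P[2]]
        r+=list(np.array(proj(f,W))-uv)
    return np.array(r)
o=least_squares(res,[.524,.22,.122]); print(o.x, res(o.x).reshape(-1,2).round(2))
x=o.x
plan([x[0],x[1],.1],pose_down(x[2]),0)
E
```

```text
[0.52299017 0.22072601 0.12270068] [[-0.7   0.68]
 [ 0.33  0.15]
 [ 0.08  0.23]
 [ 0.7  -0.28]
 [ 0.47 -0.01]
 [-0.09 -0.77]
 [-0.51 -0.46]
 [-0.36  0.25]]
now [0.5338 0.182  0.1696] dist [-0.0108  0.0387 -0.0696] rv [ 0.23  0.66 -1.91] n 3
[0, [0.336, -0.063, 0.576], [0.009, 0.027, -0.079]]
[0, [0.335, -0.059, 0.577], [0.01, 0.028, -0.08]]
[0, [0.333, -0.054, 0.578], [0.009, 0.027, -0.079]]
```

Request:
send_rows([
  [0,[0.34,-0.06,0.58],[0,0.03,-0.08]],
  [0,[0.34,-0.06,0.58],[0.02,0.03,-0.08]],
  [0,[0.33,-0.06,0.58],[0.01,0.03,-0.08]],
  [0,[0,0,0],[0,0,0]],
])

```text
time_s: 3.2
tool_pos: [0.5254, 0.2137, 0.101]
tool_rot: [0.003, 0.666, 0.746, 0.001]
force: [-0.4, -0.1, -1.1]
opening: 0.0854
```

```bash
python3 -c "
from h import *
plan([.523,.2207,.017],pose_down(.1227),0,vmax=.025)"
```

```text
now [0.5254 0.2137 0.101 ] dist [-0.0024  0.007  -0.084 ] rv [ 0.31  0.17 -0.49] n 4
[0, [0.047, -0.013, 0.525], [0.01, 0.005, -0.015]]
[0, [0.046, -0.012, 0.525], [0.01, 0.006, -0.015]]
[0, [0.046, -0.011, 0.525], [0.009, 0.005, -0.016]]
[0, [0.046, -0.01, 0.524], [0.01, 0.006, -0.015]]
```

Request:
send_rows([
  [0,[0.06,-0.02,0.52],[0.01,0.01,-0.02]],
  [0,[0.06,-0.02,0.52],[0.01,0.01,-0.02]],
  [0,[0.06,-0.01,0.52],[0.01,0.01,-0.02]],
  [0,[0.03,-0.01,0.45],[0.01,0.01,-0.02]],
  [0,[0,0,0],[0,0,0]],
])

```text
time_s: 3.7
tool_pos: [0.5295, 0.2118, 0.0269]
tool_rot: [0.005, 0.666, 0.746, 0.004]
force: [0.1, -0.3, -0.4]
opening: 0.0853
```

```bash
python3 -c "
from h import *
plan([.523,.2207,.017],pose_down(.1227),0,vmax=.025)"
```

```text
now [0.5295 0.2118 0.0269] dist [-0.0065  0.0089 -0.0099] rv [ 0.68  0.11 -0.52] n 1
[0, [0.241, -0.138, 0.246], [0.085, 0.014, -0.065]]
```

Request:
send_rows([
  [0,[0.24,-0.14,0.15],[0.085,0.01,-0.06]],
  [0,[0,0,0],[0,0,0]],
])

```text
time_s: 3.9
tool_pos: [0.5248, 0.2191, 0.0237]
tool_rot: [0.001, 0.664, 0.748, 0.001]
force: [-0.4, 0.3, 0.1]
opening: 0.0854
```

```bash
python3 -c "
from h import *
plan([.523,.2207,.017],pose_down(.1227),0,vmax=.025)"
```

```text
now [0.5248 0.2191 0.0237] dist [-0.0018  0.0016 -0.0067] rv [ 0.19  0.04 -0.22] n 1
[0, [0.045, -0.042, 0.168], [0.024, 0.005, -0.028]]
```

Request:
send_rows([
  [0,[0.05,-0.05,0.17],[0.025,0,-0.03]],
  [0,[0,0,0],[0,0,0]],
])

```text
time_s: 4.1
tool_pos: [0.5241, 0.2211, 0.0191]
tool_rot: [0.001, 0.662, 0.749, 0.001]
force: [-0.8, 0.2, -0.4]
opening: 0.0853
```

```bash
python3 -c "
from h import *
import pickle
f=grab('wrist','w3');pickle.dump(f,open('w3.pkl','wb'))
plan([.523,.2207,.017],pose_down(.1227),0,vmax=.025)"
```

```text
now [0.525  0.2212 0.02  ] dist [-0.002  -0.0005 -0.003 ] rv [0.35 0.01 0.03] n 1
[0, [-0.007, -0.052, 0.074], [0.043, 0.001, 0.004]]
```

View pics/w3.png

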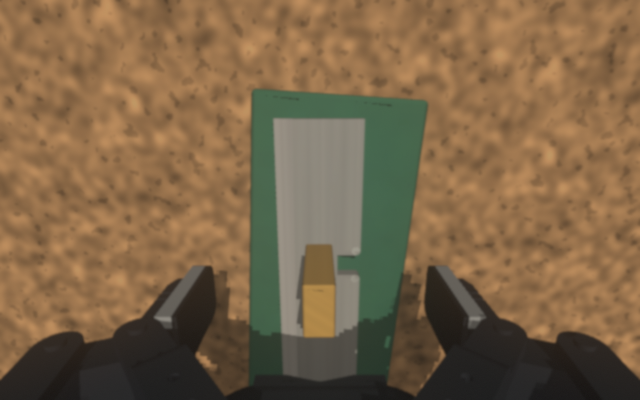

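The grip sits at (319,290), centred between the fingers at columns 210 and 430. Closing on it now.

Request:
send_rows([
  [255,[0,-0.04,0.06],[0.03,0,0]],
  [255,[0,0,0],[0,0,0]],
  [255,[0,0,0],[0,0,0]],
  [255,[0,0,0],[0,0,0]],
  [255,[0,0,0],[0,0,0]],
  [255,[0,0,0],[0,0,0]],
], newtons=40)

```text
time_s: 4.75
tool_pos: [0.5239, 0.2214, 0.0186]
tool_rot: [0.001, 0.662, 0.749, 0.001]
force: [-0.9, 0.8, 1.0]
opening: 0.0114
```

```bash
python3 -c "
from h import *
f=grab('wrist','w4')
print(manip.read_state())"
```

```text
{'time_s': 4.8, 'qpos': array([ 3.00599914e-01,  2.62733170e-01,  1.60560575e+00, -6.32761171e-04,
        1.27009419e+00,  1.76949518e-01]), 'joint_vel': array([ 0.00042681, -0.00085976,  0.00143188, -0.00156085, -0.0004358 ,
        0.00078156]), 'joint_efforts': array([-5.34352474e-02, -3.88035214e+01, -2.74514365e+01, -3.64042295e-02,
       -6.64344267e-02,  4.60058873e-03]), 'tool_pos': array([0.5238784 , 0.22145063, 0.01859125]), 'tool_rot': array([0.00107945, 0.6619959 , 0.74950573, 0.00119242]), 'force': array([-0.47950783, -0.42960664,  0.23571929]), 'moment': array([-0.01877148,  0.03310283,  0.0171098 ]), 'opening': 0.011065969685055597}
```

View pics/w4.png

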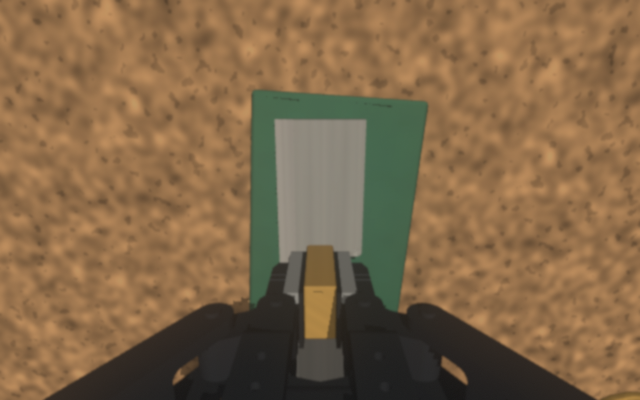

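Request:
send_rows([
  [255,[0,0,-0.3],[0,0,0]],
  [255,[0,0,-0.6],[0,0,0]],
  [255,[0,0,-0.7],[0,0,0]],
  [255,[0,0,-0.7],[0,0,0]],
  [255,[0,0,0],[0,0,0]],
])

```text
time_s: 5.3
tool_pos: [0.5204, 0.2203, 0.1107]
tool_rot: [-0.002, 0.662, 0.749, -0.003]
force: [1.7, 0.3, -2.4]
opening: 0.0112
```

```bash
python3 -c "
from h import *
grab('wrist','w5')
print(manip.read_state()['force'])
plan([.5126,-.1488,.1],pose_down(.2654),255,vmax=.035)"
```

```text
[ 0.91490154  0.68565691 -2.77112574]
now [0.519  0.2199 0.108 ] dist [-0.0064 -0.3687 -0.008 ] rv [-0.67  0.11 -8.12] n 11
[255, [-0.83, -0.118, 0.022], [-0.008, 0.001, -0.092]]
[255, [-0.828, -0.128, 0.022], [-0.008, 0.001, -0.092]]
[255, [-0.826, -0.139, 0.021], [-0.007, 0.001, -0.092]]
[255, [-0.825, -0.149, 0.021], [-0.008, 0.001, -0.092]]
[255, [-0.822, -0.16, 0.021], [-0.007, 0.001, -0.092]]
[255, [-0.82, -0.171, 0.02], [-0.008, 0.001, -0.092]]
[255, [-0.818, -0.181, 0.02], [-0.007, 0.002, -0.093]]
[255, [-0.816, -0.192, 0.02], [-0.008, 0.001, -0.092]]
```

View pics/w5.png

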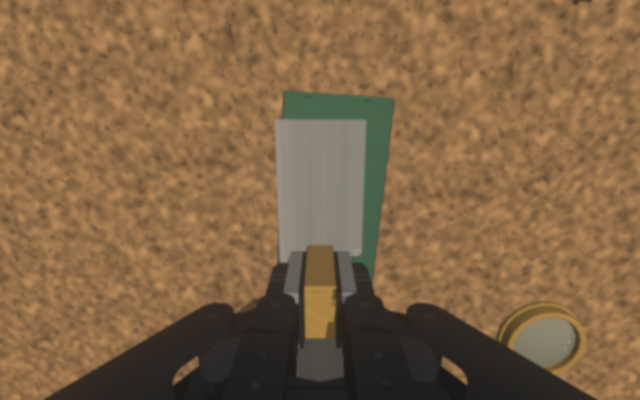

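The blade is lifted and sits firmly in the jaws, in the same place in the image, with its end corners at (277,120) and (366,120). Its weight reads about 2.7 N. Moving to the holder.

Request:
send_rows([
  [255,[-0.5,-0.12,0],[0,0,-0.09]],
  [255,[-0.85,-0.13,0],[0,0,-0.09]],
  [255,[-0.85,-0.14,0],[0,0,-0.09]],
  [255,[-0.85,-0.15,0],[0,0,-0.09]],
  [255,[-0.85,-0.16,0],[0,0,-0.09]],
  [255,[-0.85,-0.17,0],[0,0,-0.09]],
  [255,[-0.85,-0.18,0],[0,0,-0.09]],
  [255,[-0.85,-0.19,0],[0,0,-0.09]],
])

```text
time_s: 6.15
tool_pos: [0.5035, -0.0472, 0.0901]
tool_rot: [-0.015, 0.618, 0.786, -0.014]
force: [0.5, -0.6, -3.4]
opening: 0.0112
```

```bash
python3 -c "
from h import *
plan([.5126,-.1488,.1],pose_down(.2654),255,vmax=.035)"
```

```text
now [ 0.5035 -0.0472  0.0901] dist [ 0.0091 -0.1016  0.0099] rv [-2.3  -0.44 -1.55] n 3
[255, [-0.84, -0.129, -0.083], [-0.096, -0.018, -0.065]]
[255, [-0.839, -0.136, -0.083], [-0.096, -0.018, -0.065]]
[255, [-0.838, -0.142, -0.082], [-0.096, -0.019, -0.064]]
```

Request:
send_rows([
  [255,[-0.75,-0.12,-0.15],[-0.1,-0.02,-0.07]],
  [255,[-0.75,-0.12,-0.15],[-0.1,-0.02,-0.07]],
  [255,[-0.7,-0.13,-0.15],[-0.1,-0.02,-0.07]],
  [255,[0,0,0],[0,0,0]],
])

```text
time_s: 6.55
tool_pos: [0.5045, -0.1424, 0.0976]
tool_rot: [-0.007, 0.608, 0.794, -0.003]
force: [0.1, 0.5, -3.2]
opening: 0.0114
```

```bash
python3 -c "
from h import *
plan([.5126,-.1488,.1],pose_down(.2654),255,vmax=.035)"
```

```text
now [ 0.5045 -0.1424  0.0976] dist [ 0.0081 -0.0064  0.0024] rv [-0.73 -0.39 -0.12] n 1
[255, [-0.206, 0.153, -0.064], [-0.091, -0.049, -0.015]]
```

Request:
send_rows([
  [255,[-0.2,0.15,0.2],[-0.09,-0.05,-0.01]],
  [255,[0,0,0.2],[0,0,0]],
  [255,[0,0,0],[0,0,0]],
])

```text
time_s: 6.85
tool_pos: [0.5082, -0.147, 0.0747]
tool_rot: [-0.006, 0.609, 0.793, -0.001]
force: [-1.3, 0.4, -2.9]
opening: 0.0119
```

```bash
python3 -c "
from h import *
import pickle
f=grab('wrist','w6'); pickle.dump(f,open('w6.pkl','wb'))
plan([.5126,-.1488,.06],pose_down(.2654),255,vmax=.035)"
```

```text
now [ 0.5085 -0.147   0.0752] dist [ 0.0041 -0.0018 -0.0152] rv [-0.47 -0.44 -0.16] n 1
[255, [-0.072, 0.09, 0.379], [-0.059, -0.054, -0.02]]
```

View pics/w6.png

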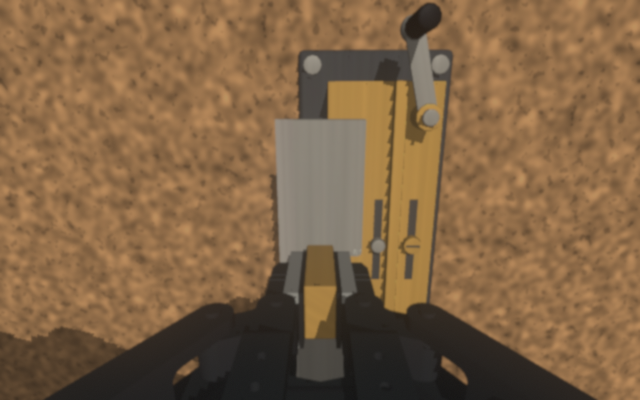

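```bash
python3 -c "
from h import *
import pickle
f=pickle.load(open('w6.pkl','rb')); crop(f,310,30,460,160,4,'w6a'); crop(f,270,180,450,310,4,'w6b')"
```

```text
(no output)
```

View pics/w6a.png

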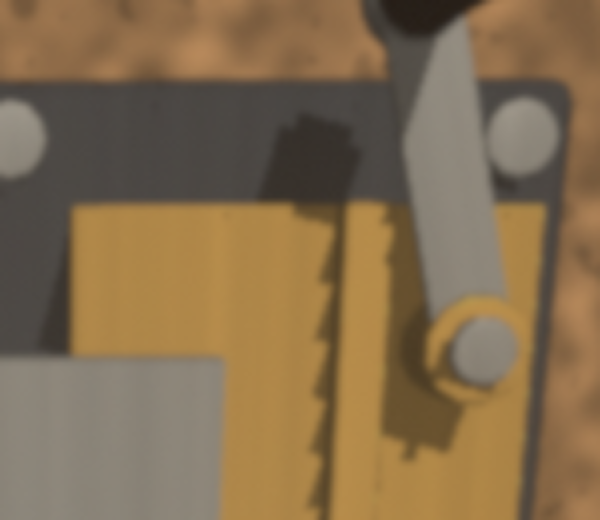

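View pics/w6b.png

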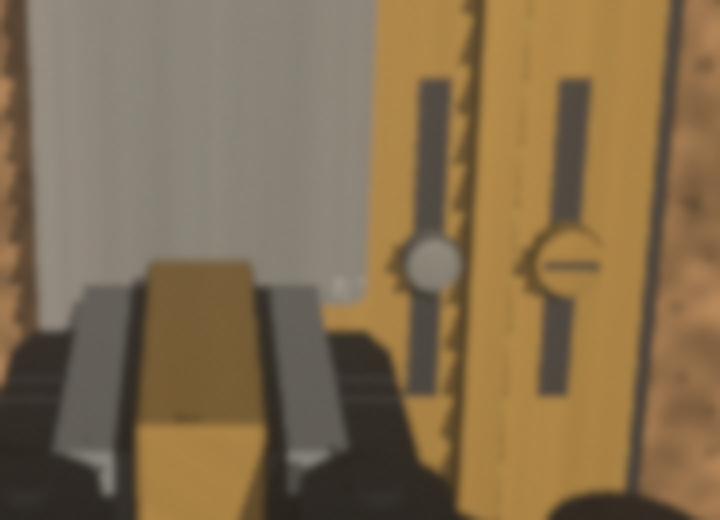

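```bash
python3 - <<'E'
from h import *
import pickle
from scipy.optimize import least_squares
f=pickle.load(open('w6.pkl','rb'))
s=manip.read_state(); print(s['tool_pos'])
A=lambda x,y:(310+x/4-.4,30+y/4-.4); B=lambda x,y:(270+x/4-.4,180+y/4-.4)
pts=[((-14,85,30),A(72,204)),((19,85,36),A(346,203)),((14,22,30),B(434,80)),((14,-22,30),B(422,393)),((34,68,45),A(485,350))]
sl=least_squares
def res(x):
    c,s=np.cos(x[2]),np.sin(x[2]); r=[]
    for P,uv in pts:
        P=np.array(P,float)/1000
        if P[0]==.014: P[1]*=x[3]
        W=[x[0]+c*P[0]-s*P[1],x[1]+s*P[0]+c*P[1],P[2]]
        r+=list(np.array(proj(f,W))-uv)
    return np.array(r)
o=least_squares(res,[.5249,-.1447,.2654,1.]); print(o.x, res(o.x).reshape(-1,2).round(2))
x=o.x;c,sn=np.cos(x[2]),np.sin(x[2])
def H(p): d=p-np.array([x[0],x[1],0]); return np.array([c*d[0]+sn*d[1],-sn*d[0]+c*d[1],p[2]])*1e3
print("pin",H(onz(f,*B(433,264),.036)))
print("fence line",H(onz(f,*B(485,1),.036)),H(onz(f,*B(458,500),.036)))
zt=s['tool_pos'][2]-.0126+.005
a=H(onz(f,*A(222,357),zt)); n=H(onz(f,*B(343,302),zt))
print("blade end corner",a,"notch corner(+5)",n, "tcp",H(np.array(s['tool_pos'])), "len",a-n)
print("bevel end",H(onz(f,*[276.,119.5],zt-.002)))
E
```

```text
[ 0.50851101 -0.14702413  0.07521   ]
[ 0.52562591 -0.14483221  0.26525212  1.07257915] [[-0.08  0.05]
 [ 0.42 -0.49]
 [ 0.44  0.23]
 [-0.17  0.23]
 [-0.57  0.08]]
pin [13.81635271 -0.70496078 36.        ]
fence line [18.92882897 36.02768874 36.        ] [ 19.0071346  -37.30476005  36.        ]
blade end corner [ 0.98965738 68.44600544 67.61000413] notch corner(+5) [-1.4040505   7.98535102 67.61000413] tcp [-17.09094817   2.37145433  75.21000413] len [ 2.39370788 60.46065442  0.        ]
bevel end [-35.67616132  68.12824218  65.61000413]
```

```bash
cat >> h.py <<'E'
HP=(.5256,-.1448,.2653)
def W(x,y):
    c,s=np.cos(HP[2]),np.sin(HP[2]); x/=1e3;y/=1e3
    return HP[0]+c*x-s*y, HP[1]+s*x+c*y
def stat(n=1):
    s=manip.read_state(); p=s["tool_pos"]; c,sn=np.cos(HP[2]),np.sin(HP[2])
    d=np.array(p)-[HP[0],HP[1],0]
    F=s["force"]
    rv=np.degrees((rot(s["tool_rot"]).inv()*pose_down(HP[2])).as_rotvec())
    print("t",round(s["time_s"],2),"H x %.2f y %.2f z %.2f"%(1e3*(c*d[0]+sn*d[1]),1e3*(-sn*d[0]+c*d[1]),p[2]*1e3),"F_H",np.round([c*F[0]+sn*F[1],-sn*F[0]+c*F[1],F[2]],2),"M",np.round(s["moment"],2),"need rv deg",rv.round(2),"open",round(s["opening"],4))
E
python3 -c "
from h import *
stat()
plan([*W(-13,-.7),.055],pose_down(.2653),255,vmax=.035)"
```

```text
t 6.9 H x -17.07 y 2.33 z 75.21 F_H [-0.2   0.2  -3.82] M [-0.02 -0.01 -0.03] need rv deg [-0.47 -0.44 -0.15] open 0.0113
now [ 0.5085 -0.147   0.0752] dist [ 0.0047 -0.0019 -0.0202] rv [-0.47 -0.44 -0.15] n 1
[255, [-0.079, 0.106, 0.504], [-0.059, -0.054, -0.019]]
```

Request:
send_rows([
  [255,[-0.08,0.1,0.25],[-0.06,-0.055,-0.02]],
  [255,[0,0,0.2],[0,0,0]],
  [255,[0,0,0],[0,0,0]],
])

```text
time_s: 7.2
tool_pos: [0.5123, -0.1465, 0.0557]
tool_rot: [-0.001, 0.606, 0.795, -0.0]
force: [-0.3, 0.2, -2.8]
opening: 0.0113
```

```bash
python3 -c "
from h import *
stat()
plan([*W(-13,-.7),.044],pose_down(.2653),255,vmax=.035)"
```

```text
t 7.2 H x -13.26 y 1.85 z 55.66 F_H [-0.24  0.25 -2.82] M [ 0.   -0.02 -0.02] need rv deg [-0.1  -0.12  0.16] open 0.0113
now [ 0.5123 -0.1465  0.0557] dist [ 0.0009 -0.0024 -0.0117] rv [-0.1  -0.12  0.16] n 1
[255, [-0.064, 0.007, 0.291], [-0.012, -0.015, 0.02]]
```

Request:
send_rows([
  [255,[-0.065,0,0.15],[-0.01,-0.01,0.02]],
  [255,[0,0,0.1],[0,0,0]],
  [255,[0,0,0],[0,0,0]],
])

```text
time_s: 7.5
tool_pos: [0.5131, -0.1484, 0.0455]
tool_rot: [-0.0, 0.607, 0.795, 0.0]
force: [0.0, -0.6, -2.5]
opening: 0.0115
```

```bash
python3 -c "
from h import *
stat()
plan([*W(-13,-.7),.042],pose_down(.2653),255,vmax=.035)"
```

```text
t 7.5 H x -12.97 y -0.25 z 45.48 F_H [-0.14 -0.55 -2.53] M [0.06 0.05 0.03] need rv deg [-0.   -0.04  0.04] open 0.0115
now [ 0.5131 -0.1484  0.0455] dist [ 0.0001 -0.0004 -0.0035] rv [-0.   -0.04  0.04] n 1
[255, [-0.011, -0.001, 0.087], [-0.0, -0.005, 0.006]]
```

Request:
send_rows([
  [255,[-0.01,0,0.04],[0,0,0]],
  [255,[0,0,0.02],[0,0,0]],
])

```text
time_s: 7.7
tool_pos: [0.5136, -0.149, 0.0434]
tool_rot: [0.0, 0.607, 0.795, 0.0]
force: [-0.9, 0.7, -3.2]
opening: 0.0114
```

Request:
send_rows([
  [255,[0,0,0.015],[0,0,0]],
  [255,[0,0,0],[0,0,0]],
])

```text
time_s: 7.9
tool_pos: [0.5138, -0.1492, 0.0431]
tool_rot: [0.0, 0.607, 0.795, 0.0]
force: [0.2, -0.3, -3.5]
opening: 0.0115
```

```bash
python3 -c "
from h import *
stat()"
```

```text
t 7.9 H x -12.55 y -1.11 z 43.08 F_H [ 0.14 -0.31 -3.51] M [ 0.05 -0.01 -0.03] need rv deg [0.07 0.02 0.03] open 0.0115
```

Request:
send_rows([
  [255,[0,-0.01,0.03],[0,0,0]],
  [255,[0,0,0],[0,0,0]],
])

```text
time_s: 8.1
tool_pos: [0.514, -0.1495, 0.0428]
tool_rot: [0.001, 0.607, 0.795, 0.001]
force: [-0.4, -0.1, -2.8]
opening: 0.0118
```

Request:
send_rows([
  [255,[0,0,0.03],[0,0,0]],
  [255,[0,0,0],[0,0,0]],
])

```text
time_s: 8.3
tool_pos: [0.5143, -0.1496, 0.0427]
tool_rot: [0.002, 0.607, 0.795, 0.001]
force: [0.2, 0.6, -2.7]
opening: 0.0119
```

```bash
python3 -c "
from h import *
stat()"
```

```text
t 8.3 H x -12.14 y -1.71 z 42.73 F_H [ 0.36  0.56 -2.7 ] M [-0.    0.    0.05] need rv deg [0.2  0.11 0.03] open 0.0119
```

Request:
send_rows([
  [255,[0.02,-0.01,0.06],[-0.02,-0.01,0]],
])

```text
time_s: 8.4
tool_pos: [0.5145, -0.1497, 0.0425]
tool_rot: [0.004, 0.607, 0.795, 0.001]
force: [-4.8, -0.5, 16.2]
opening: 0.0111
```

Request:
send_rows([
  [255,[0,0,0],[0,0,0]],
])

```text
time_s: 8.5
tool_pos: [0.5148, -0.1499, 0.0431]
tool_rot: [0.005, 0.607, 0.795, 0.001]
force: [-0.3, 0.8, -2.9]
opening: 0.0113
```

```bash
python3 -c "
from h import *
stat()
f=grab('side','s7'); crop(f,290,130,370,200,8,'s7c')
stat()"
```

```text
t 8.5 H x -11.75 y -2.11 z 43.10 F_H [-0.06  0.8  -2.93] M [0.03 0.02 0.06] need rv deg [0.49 0.36 0.03] open 0.0113
t 8.55 H x -11.63 y -2.22 z 42.99 F_H [-0.6  -0.27 -3.1 ] M [-0.03  0.01 -0.03] need rv deg [0.5  0.37 0.03] open 0.0113
```

View pics/s7c.png

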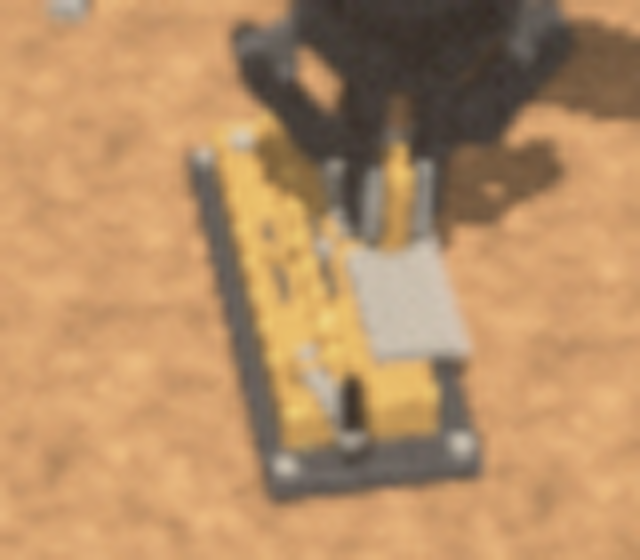

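Request:
send_rows([
  [255,[0.05,-0.03,0.0],[0.07,0.05,0]],
])

```text
time_s: 8.65
tool_pos: [0.513, -0.1483, 0.0426]
tool_rot: [-0.001, 0.607, 0.795, -0.0]
force: [-0.6, -0.1, -1.5]
opening: 0.0113
```

```bash
python3 -c "
from h import *
stat()"
```

```text
t 8.65 H x -13.07 y -0.12 z 42.59 F_H [-0.56  0.08 -1.51] M [-0.11 -0.17 -0.02] need rv deg [-0.09 -0.05  0.02] open 0.0113
```

Request:
send_rows([
  [255,[0.02,0.0,0.015],[0.02,0.01,0]],
])

```text
time_s: 8.75
tool_pos: [0.513, -0.1482, 0.0426]
tool_rot: [-0.002, 0.607, 0.795, -0.002]
force: [-2.9, -2.0, 6.2]
opening: 0.0111
```

```bash
python3 -c "
from h import *
stat()"
```

```text
t 8.75 H x -13.05 y 0.03 z 42.62 F_H [-3.34 -1.18  6.19] M [-0.37  0.32 -0.01] need rv deg [-0.27 -0.05  0.02] open 0.0111
```

Request:
send_rows([
  [255,[-0.02,0.04,0.005],[-0.03,0,0]],
])

```text
time_s: 8.85
tool_pos: [0.5146, -0.1485, 0.0426]
tool_rot: [-0.001, 0.607, 0.795, -0.0]
force: [-1.4, 0.4, 0.8]
opening: 0.0112
```

```bash
python3 -c "
from h import *
stat()"
```

```text
t 8.85 H x -11.54 y -0.67 z 42.61 F_H [-1.26  0.77  0.75] M [-0.01  0.23 -0.02] need rv deg [-0.06 -0.06  0.03] open 0.0112
```

Request:
send_rows([
  [255,[0,0.03,0.005],[0,0,0]],
])

```text
time_s: 8.95
tool_pos: [0.5156, -0.1484, 0.0426]
tool_rot: [-0.001, 0.607, 0.795, -0.0]
force: [-2.2, -0.9, 3.0]
opening: 0.0112
```

```bash
python3 -c "
from h import *
stat()"
```

```text
t 8.95 H x -10.59 y -0.85 z 42.57 F_H [-2.35 -0.27  3.  ] M [-0.16  0.41 -0.05] need rv deg [-0.1  -0.05  0.02] open 0.0112
```

Request:
send_rows([
  [255,[0,0.03,0.003],[0,0,0]],
])

```text
time_s: 9.05
tool_pos: [0.5167, -0.1482, 0.0426]
tool_rot: [-0.001, 0.607, 0.795, -0.001]
force: [-4.0, -0.3, 2.7]
opening: 0.0114
```

Request:
send_rows([
  [255,[0,0.025,0.003],[0,0,0]],
])

```text
time_s: 9.15
tool_pos: [0.5176, -0.148, 0.0426]
tool_rot: [-0.001, 0.607, 0.795, -0.001]
force: [-2.8, -0.8, 3.9]
opening: 0.0112
```

```bash
python3 -c "
from h import *
stat()"
```

```text
t 9.15 H x -8.58 y -0.99 z 42.63 F_H [-2.92  0.    3.93] M [-0.08  0.47  0.01] need rv deg [-0.15 -0.04  0.02] open 0.0112
```

Request:
send_rows([
  [255,[0.005,0.025,0.002],[-0.01,0,0]],
])

```text
time_s: 9.25
tool_pos: [0.5186, -0.1477, 0.0426]
tool_rot: [-0.001, 0.607, 0.795, -0.0]
force: [-2.2, -1.4, 2.1]
opening: 0.0116
```

Request:
send_rows([
  [255,[0.005,0.025,0.0],[-0.01,0,0]],
])

```text
time_s: 9.35
tool_pos: [0.5196, -0.1473, 0.0426]
tool_rot: [-0.0, 0.607, 0.795, 0.0]
force: [-2.8, -1.8, 2.7]
opening: 0.0119
```

```bash
python3 -c "
from h import *
stat()"
```

```text
t 9.35 H x -6.49 y -0.86 z 42.56 F_H [-3.14 -0.98  2.66] M [-0.19  0.34  0.06] need rv deg [ 0.01 -0.01  0.02] open 0.0119
```

Request:
send_rows([
  [255,[0.0,0.025,0.0],[0,0,0]],
])

```text
time_s: 9.45
tool_pos: [0.5205, -0.147, 0.0426]
tool_rot: [-0.0, 0.607, 0.795, 0.0]
force: [-3.1, -0.6, 2.5]
opening: 0.0111
```

```bash
python3 -c "
from h import *
stat()"
```

```text
t 9.45 H x -5.48 y -0.84 z 42.61 F_H [-3.13  0.2   2.54] M [-0.1   0.44  0.  ] need rv deg [-0.   -0.01  0.02] open 0.0111
```

Request:
send_rows([
  [255,[0.0,0.025,0.0],[0,0,0]],
])

```text
time_s: 9.55
tool_pos: [0.5215, -0.1468, 0.0426]
tool_rot: [-0.0, 0.607, 0.794, 0.0]
force: [-3.0, -1.0, 2.0]
opening: 0.0115
```

Request:
send_rows([
  [255,[0.0,0.025,0.0],[0,0,0]],
])

```text
time_s: 9.65
tool_pos: [0.5225, -0.1465, 0.0426]
tool_rot: [-0.0, 0.607, 0.795, 0.0]
force: [-3.1, 0.1, 2.8]
opening: 0.0115
```

Request:
send_rows([
  [255,[0.0,0.025,0.0],[0,0,0]],
])

```text
time_s: 9.75
tool_pos: [0.5235, -0.1462, 0.0426]
tool_rot: [-0.0, 0.607, 0.794, 0.0]
force: [-2.3, -0.9, 2.9]
opening: 0.0113
```

```bash
python3 -c "
from h import *
stat()"
```

```text
t 9.75 H x -2.34 y -0.77 z 42.57 F_H [-2.44 -0.26  2.93] M [-0.12  0.39 -0.02] need rv deg [-0.01 -0.02  0.01] open 0.0113
```

Request:
send_rows([
  [255,[0.0,0.02,0.0],[0,0,0]],
])

```text
time_s: 9.85
tool_pos: [0.5244, -0.1459, 0.0426]
tool_rot: [-0.0, 0.607, 0.795, 0.0]
force: [-3.0, 0.5, 3.4]
opening: 0.0115
```

Request:
send_rows([
  [255,[0.0,0.018,0.0],[0,0,0]],
])

```text
time_s: 9.95
tool_pos: [0.5252, -0.1457, 0.0426]
tool_rot: [-0.0, 0.607, 0.795, -0.0]
force: [-3.1, -0.3, 2.6]
opening: 0.0112
```

Request:
send_rows([
  [255,[0.0,0.018,0.0],[0,0,0]],
])

```text
time_s: 10.05
tool_pos: [0.5259, -0.1455, 0.0426]
tool_rot: [-0.0, 0.607, 0.795, -0.0]
force: [-2.1, -1.9, 2.9]
opening: 0.0113
```

```bash
python3 -c "
from h import *
stat()"
```

```text
t 10.05 H x 0.15 y -0.76 z 42.57 F_H [-2.56 -1.29  2.93] M [-0.21  0.37  0.01] need rv deg [-0.02 -0.02  0.02] open 0.0113
```

Still free at x = 0.15 mm, so contact should come soon. I'll use small steps.

Request:
send_rows([
  [255,[0.0,0.015,0.0],[0,0,0]],
])

```text
time_s: 10.15
tool_pos: [0.5262, -0.1454, 0.0426]
tool_rot: [-0.001, 0.607, 0.795, -0.0]
force: [-4.6, -1.3, 4.1]
opening: 0.0112
```

Request:
send_rows([
  [255,[0.0,0.015,0.0],[0,0,0]],
])

```text
time_s: 10.25
tool_pos: [0.5262, -0.1454, 0.0426]
tool_rot: [-0.001, 0.607, 0.795, -0.001]
force: [-5.7, -1.8, 5.0]
opening: 0.0115
```

```bash
python3 -c "
from h import *
stat()"
```

```text
t 10.25 H x 0.40 y -0.73 z 42.63 F_H [-5.95 -0.25  4.98] M [-0.26  0.87 -0.  ] need rv deg [-0.17 -0.03  0.02] open 0.0115
```

```bash
python3 -c "
from h import *
f=grab('wrist','w8'); crop(f,260,0,470,320,2,'w8c')
f=grab('side'); crop(f,290,130,370,200,8,'s8c')
stat()"
```

```text
t 10.35 H x 0.41 y -0.73 z 42.63 F_H [-5.83  0.25  4.6 ] M [-0.25  0.77 -0.07] need rv deg [-0.17 -0.03  0.02] open 0.0112
```

View pics/w8.png

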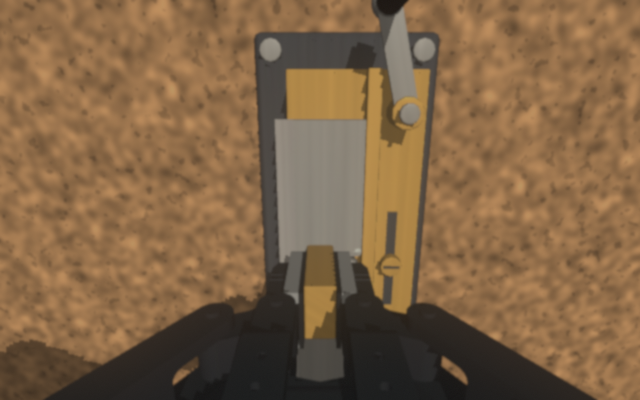

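View pics/s8c.png

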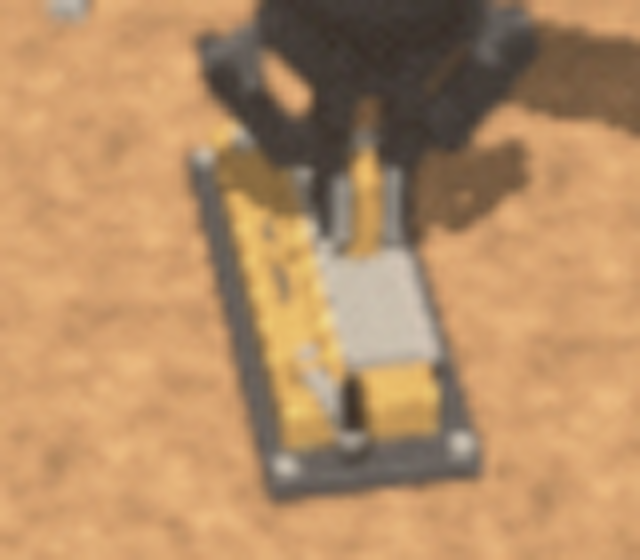

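The blade is seated. In the wrist view its back edge (column 366) lies on the fence line (column 367), and the contact force is central. I'll relax the push, open the fingers and lift.

Request:
send_rows([
  [255,[0,0,0],[0,0,0]],
  [120,[0,0,0],[0,0,0]],
  [120,[0,0,0],[0,0,0]],
  [120,[0,0,0],[0,0,0]],
])

```text
time_s: 10.75
tool_pos: [0.528, -0.1444, 0.0419]
tool_rot: [0.0, 0.607, 0.795, 0.001]
force: [0.2, -0.8, -0.5]
opening: 0.0452
```

```bash
python3 -c "
from h import *
stat()"
```

```text
t 10.75 H x 2.44 y -0.24 z 41.88 F_H [-0.04 -0.81 -0.52] M [ 0.02 -0.01  0.01] need rv deg [ 0.11 -0.08  0.02] open 0.0452
```

Request:
send_rows([
  [120,[0,-0.04,-0.3],[0,0,0]],
  [120,[0,0,-0.5],[0,0,0]],
  [120,[0,0,-0.6],[0,0,0]],
  [120,[0,0,-0.6],[0,0,0]],
  [120,[0,0,-0.6],[0,0,0]],
  [120,[0.3,0,-0.3],[0,0,0]],
  [120,[0,0,0],[0,0,0]],
])

```text
time_s: 11.45
tool_pos: [0.5235, -0.1318, 0.1653]
tool_rot: [0.001, 0.607, 0.795, 0.003]
force: [-0.4, 0.6, -0.2]
opening: 0.0453
```

```bash
python3 -c "
from h import *
import pickle
stat()
f=grab('wrist','w9');pickle.dump(f,open('w9.pkl','wb'))
stat()"
```

```text
t 11.45 H x 1.39 y 13.09 z 165.35 F_H [-0.21  0.67 -0.22] M [-0.01 -0.01  0.01] need rv deg [ 0.31 -0.13  0.04] open 0.0453
t 11.5 H x 1.08 y 12.62 z 164.41 F_H [ 0.17 -0.26 -0.08] M [-0.06  0.04 -0.01] need rv deg [ 0.25 -0.12  0.03] open 0.0453
```

View pics/w9.png

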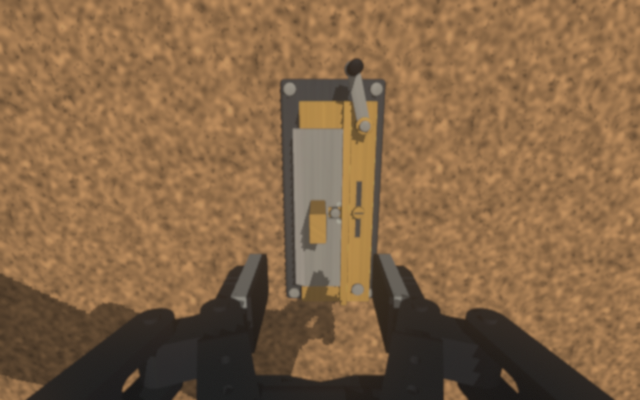

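```bash
python3 -c "
from h import *
import pickle
f=pickle.load(open('w9.pkl','rb')); crop(f,330,50,390,140,6,'w9a'); crop(f,285,110,385,310,3,'w9b')"
```

```text
(no output)
```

View pics/w9a.png

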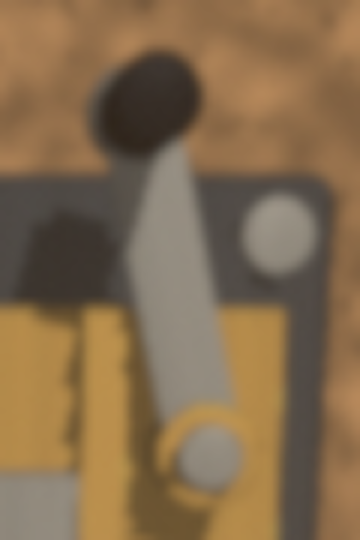

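View pics/w9b.png

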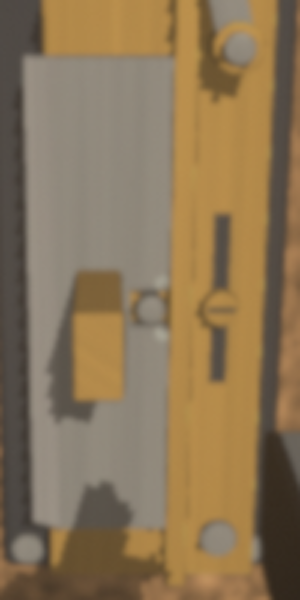

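```bash
python3 -c "
from h import *
import pickle
f=pickle.load(open('w9.pkl','rb'))
c,s=np.cos(HP[2]),np.sin(HP[2])
def H(p): d=p-np.array([HP[0],HP[1],0]); return np.array([c*d[0]+s*d[1],-s*d[0]+c*d[1],p[2]])*1e3
P=lambda x,y:(330+x/6-.4,50+y/6-.4)
print(H(onz(f,*P(157,90),.066)),H(onz(f,*P(211,458),.047)))
plan([*W(24.5,106),.1],pose_down(HP[2]),60,vmax=.035)"
```

```text
[ 24.1982637  107.24902906  66.        ] [33.761662   67.81378944 47.        ]
now [ 0.5233 -0.1323  0.1644] dist [-0.0019  0.0963 -0.0644] rv [ 0.25 -0.12  0.03] n 4
[60, [0.583, 0.145, 0.404], [0.008, -0.004, 0.001]]
[60, [0.583, 0.145, 0.404], [0.008, -0.004, 0.001]]
[60, [0.583, 0.146, 0.404], [0.007, -0.003, 0.001]]
[60, [0.583, 0.146, 0.403], [0.008, -0.004, 0.001]]
```

Request:
send_rows([
  [120,[0.6,0.15,0.3],[0.01,0,0]],
  [120,[0.6,0.15,0.3],[0.01,0,0]],
  [120,[0.6,0.15,0.3],[0.01,0,0]],
  [120,[0.6,0.15,0.3],[0,0,0]],
  [120,[0,0,0],[0,0,0]],
])

```text
time_s: 12.0
tool_pos: [0.5175, -0.0299, 0.1083]
tool_rot: [-0.005, 0.608, 0.794, -0.002]
force: [-0.6, -0.6, -0.0]
opening: 0.0452
```

```bash
python3 -c "
from h import *
stat()
plan([*W(24.3,107),.05],pose_down(HP[2]),120,vmax=.02)"
```

```text
t 12.0 H x 22.35 y 113.03 z 108.26 F_H [-0.76 -0.44 -0.02] M [ 0.01 -0.01 -0.06] need rv deg [-0.5  -0.3  -0.06] open 0.0452
now [ 0.5175 -0.0299  0.1083] dist [ 0.0035 -0.0053 -0.0583] rv [-0.5  -0.3  -0.06] n 3
[120, [-0.053, 0.021, 0.485], [-0.021, -0.012, -0.002]]
[120, [-0.052, 0.019, 0.485], [-0.021, -0.013, -0.003]]
[120, [-0.051, 0.017, 0.486], [-0.02, -0.012, -0.002]]
```

Request:
send_rows([
  [120,[-0.07,0.02,0.45],[-0.02,-0.01,0]],
  [120,[-0.04,0,0.45],[-0.02,-0.01,0]],
  [120,[0,0,0],[0,0,0]],
])

```text
time_s: 12.3
tool_pos: [0.5175, -0.0342, 0.0686]
tool_rot: [-0.003, 0.607, 0.795, -0.002]
force: [0.2, 0.0, -0.8]
opening: 0.0454
```

```bash
python3 -c "
from h import *
stat()
plan([*W(24.3,107),.05],pose_down(HP[2]),120,vmax=.02)
grab('wrist','w10')"
```

```text
t 12.3 H x 21.21 y 108.87 z 68.60 F_H [ 0.16  0.01 -0.75] M [ 0.01  0.02 -0.06] need rv deg [-0.43 -0.12  0.09] open 0.0454
now [ 0.5175 -0.0342  0.0686] dist [ 0.0035 -0.001  -0.0186] rv [-0.43 -0.12  0.09] n 1
[120, [-0.048, 0.081, 0.464], [-0.054, -0.015, 0.011]]
```

View pics/w10.png

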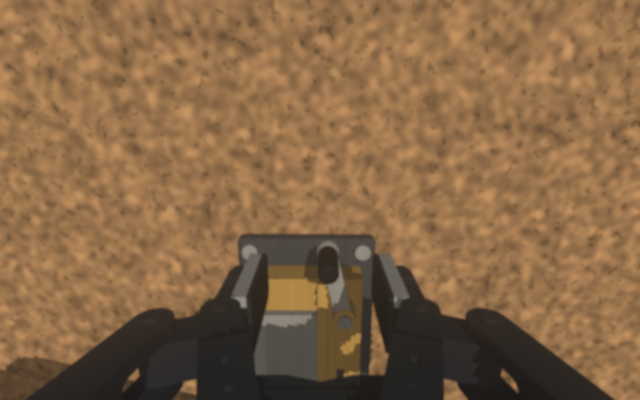

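The knob at (328,265) is between the open fingers at columns 262 and 378. Lowering over it.

Request:
send_rows([
  [120,[-0.05,0.08,0.25],[-0.05,-0.015,0.01]],
  [120,[0,0,0.25],[0,0,0]],
  [120,[0,0,0],[0,0,0]],
])

```text
time_s: 12.65
tool_pos: [0.5236, -0.0369, 0.0503]
tool_rot: [0.003, 0.608, 0.794, 0.001]
force: [-0.1, -0.0, -0.6]
opening: 0.0451
```

```bash
python3 -c "
from h import *
stat()
plan([*W(24.3,107),.05],pose_down(HP[2]),120,vmax=.02)"
```

```text
t 12.65 H x 26.35 y 104.69 z 50.33 F_H [-0.08 -0.01 -0.55] M [ 0.01  0.02 -0.01] need rv deg [ 0.27  0.16 -0.08] open 0.0451
now [ 0.5236 -0.0369  0.0503] dist [-0.0026  0.0017 -0.0003] rv [ 0.27  0.16 -0.08] n 1
[120, [0.058, -0.051, 0.008], [0.034, 0.02, -0.01]]
```

Request:
send_rows([
  [120,[0.06,-0.05,0],[0.03,0.02,-0.01]],
  [255,[0,0,0],[0,0,0]],
  [255,[0,0,0],[0,0,0]],
  [255,[0,0,0],[0,0,0]],
  [255,[0,0,0],[0,0,0]],
], newtons=35)

```text
time_s: 13.15
tool_pos: [0.5216, -0.0352, 0.0515]
tool_rot: [0.001, 0.607, 0.794, 0.001]
force: [0.2, -1.3, -2.2]
opening: 0.0082
```

```bash
cat >> h.py <<'E'
def arc(a0,a1,n,th0,k=.74,z=.051,p=None,show=True):
    """rows along clip arc a0->a1 (rad), from the present pose; tool yaw follows k*(a-a0)"""
    s=manip.read_state(); p=np.array(s["tool_pos"]); q=rot(s["tool_rot"])
    for i in range(1,n+1):
        a=a0+(a1-a0)*i/n
        t=np.array([*W(34-40*np.sin(a),68+40*np.cos(a)),z]); Rt=pose_down(HP[2]+th0+k*(a-.24))
        sh=(q.inv().apply(t-p)/.04).round(2); w=((q.inv()*Rt).as_rotvec()/np.radians(8)).round(2)
        print([255,sh.tolist(),w.tolist()]); p=p+q.apply(sh*.04); q=q*R.from_rotvec(w*np.radians(8))
def ang():
    p=manip.read_state()["tool_pos"]; c,s=np.cos(HP[2]),np.sin(HP[2]); d=np.array(p)-[HP[0],HP[1],0]
    x=1e3*(c*d[0]+s*d[1])-34; y=1e3*(-s*d[0]+c*d[1])-68
    print("clip ang",np.arctan2(-x,y).round(3),"r",np.hypot(x,y).round(2))
E
python3 -c "
from h import *
stat();ang()
arc(.24,.24+.12*6,6,0)"
```

```text
t 13.15 H x 24.86 y 106.80 z 51.50 F_H [-0.13 -1.31 -2.19] M [-0.02 -0.05 -0.02] need rv deg [0.12 0.05 0.  ] open 0.0082
clip ang 0.231 r 39.86
[255, [-0.03, -0.12, 0.01], [0.01, 0.01, -0.64]]
[255, [-0.04, -0.12, 0.0], [0.0, -0.0, -0.63]]
[255, [-0.05, -0.11, 0.0], [0.0, -0.0, -0.64]]
[255, [-0.04, -0.11, 0.0], [0.0, -0.0, -0.63]]
[255, [-0.05, -0.11, 0.0], [0.01, -0.0, -0.64]]
[255, [-0.05, -0.11, 0.0], [-0.0, -0.0, -0.64]]
```

Request:
send_rows([
  [255,[-0.03,-0.12,0.01],[0,0,-0.64]],
  [255,[-0.04,-0.12,0],[0,0,-0.64]],
  [255,[-0.05,-0.12,0],[0,0,-0.64]],
  [255,[-0.05,-0.12,0],[0,0,-0.64]],
])

```text
time_s: 13.55
tool_pos: [0.509, -0.0457, 0.0515]
tool_rot: [0.002, 0.45, 0.893, 0.005]
force: [2.9, 3.0, -1.2]
opening: 0.0085
```

```bash
python3 -c "
from h import *
stat();ang()
f=grab('wrist','w11');f=grab('side'); crop(f,290,130,370,200,8,'s11c')
arc(.68,.68+.12*6,6,0)"
```

```text
t 13.55 H x 10.00 y 99.98 z 51.47 F_H [ 3.62  2.16 -1.19] M [ 0.48 -0.3   0.11] need rv deg [ 0.6  -0.11 21.37] open 0.0085
clip ang 0.644 r 39.98
[255, [-0.05, -0.13, 0.01], [0.07, 0.0, -0.33]]
[255, [-0.05, -0.11, 0.0], [-0.0, 0.0, -0.64]]
[255, [-0.06, -0.11, 0.0], [-0.0, 0.0, -0.63]]
[255, [-0.05, -0.1, 0.0], [-0.0, 0.0, -0.64]]
[255, [-0.07, -0.1, 0.0], [-0.0, 0.0, -0.63]]
[255, [-0.06, -0.11, 0.0], [-0.0, 0.0, -0.64]]
```

View pics/w11.png

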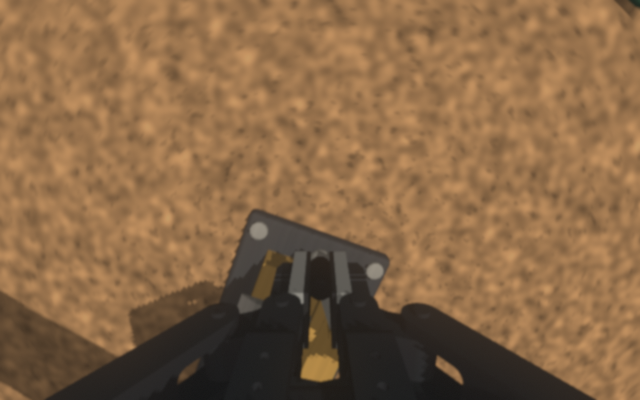

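View pics/s11c.png

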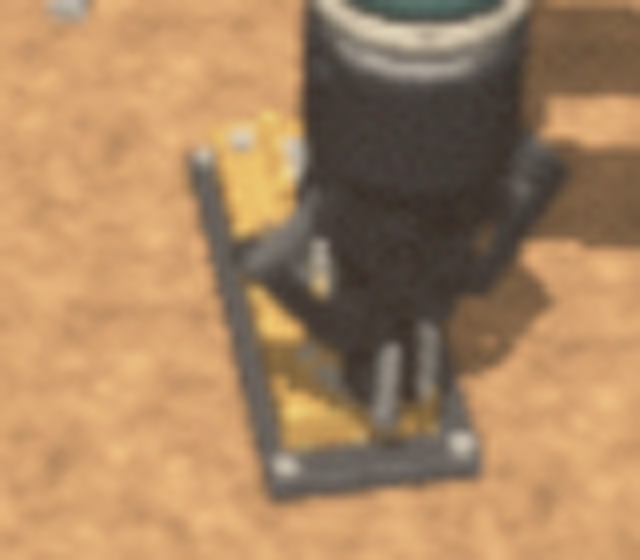

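The knob at (320,275) is held between the pads and the clip is turning, now at about 0.64 rad. Continuing.

Request:
send_rows([
  [255,[-0.05,-0.13,0.01],[0.07,0,-0.4]],
  [255,[-0.05,-0.12,0],[0,0,-0.64]],
  [255,[-0.06,-0.12,0],[0,0,-0.64]],
  [255,[-0.06,-0.11,0],[0,0,-0.64]],
  [255,[-0.07,-0.11,0],[0,0,-0.64]],
])

```text
time_s: 14.15
tool_pos: [0.501, -0.0622, 0.0514]
tool_rot: [-0.001, 0.255, 0.967, 0.008]
force: [-1.8, 6.0, 2.2]
opening: 0.008
```

```bash
python3 -c "
from h import *
stat();ang()
arc(1.19,1.19+.12*6,6,0)"
```

```text
t 14.15 H x -2.09 y 86.12 z 51.45 F_H [-0.19  6.31  2.24] M [0.81 0.4  0.09] need rv deg [ 0.6  -0.68 45.29] open 0.008
clip ang 1.106 r 40.38
[255, [-0.09, -0.18, 0.01], [0.1, -0.05, -0.01]]
[255, [-0.07, -0.1, -0.0], [-0.0, 0.0, -0.64]]
[255, [-0.07, -0.1, -0.0], [-0.0, 0.0, -0.63]]
[255, [-0.07, -0.1, -0.0], [-0.0, 0.0, -0.64]]
[255, [-0.07, -0.09, -0.0], [-0.0, 0.0, -0.63]]
[255, [-0.08, -0.09, -0.0], [-0.0, 0.0, -0.64]]
```

Request:
send_rows([
  [255,[-0.08,-0.15,0.01],[0.08,-0.05,-0.1]],
  [255,[-0.07,-0.11,0],[0,0,-0.6]],
  [255,[-0.07,-0.11,0],[0,0,-0.6]],
  [255,[-0.07,-0.11,0],[0,0,-0.6]],
])

```text
time_s: 14.55
tool_pos: [0.5016, -0.0804, 0.0514]
tool_rot: [-0.002, 0.122, 0.992, 0.005]
force: [-0.4, 5.8, 0.3]
opening: 0.0078
```

```bash
python3 -c "
from h import *
stat();ang()
arc(1.6,1.6+.12*6,6,0)"
```

```text
t 14.55 H x -6.24 y 68.44 z 51.45 F_H [1.16 5.65 0.3 ] M [0.92 0.2  0.16] need rv deg [ 0.3  -0.53 60.75] open 0.0078
clip ang 1.56 r 40.25
[255, [-0.09, -0.13, 0.01], [0.06, -0.04, -0.25]]
[255, [-0.08, -0.09, -0.0], [0.0, 0.0, -0.64]]
[255, [-0.08, -0.09, -0.0], [0.0, 0.0, -0.63]]
[255, [-0.08, -0.09, -0.0], [0.0, 0.01, -0.64]]
[255, [-0.08, -0.09, -0.0], [0.0, -0.0, -0.63]]
[255, [-0.09, -0.08, -0.0], [0.0, -0.0, -0.64]]
```

Request:
send_rows([
  [255,[-0.09,-0.13,0],[0.05,-0.04,-0.3]],
  [255,[-0.08,-0.12,0],[0,0,-0.6]],
])

```text
time_s: 14.75
tool_pos: [0.5053, -0.0888, 0.0515]
tool_rot: [-0.001, 0.059, 0.998, 0.004]
force: [1.4, 2.3, 0.1]
opening: 0.0081
```

```bash
python3 -c "
from h import *
stat();ang()
arc(1.82,1.82+.12*4,4,0)"
```

```text
t 14.75 H x -4.87 y 59.38 z 51.54 F_H [1.91 1.88 0.13] M [ 0.41 -0.19 -0.09] need rv deg [ 0.3  -0.35 68.04] open 0.0081
clip ang 1.789 r 39.81
[255, [-0.09, -0.12, 0.01], [0.05, -0.01, -0.5]]
[255, [-0.08, -0.09, 0.0], [0.0, -0.0, -0.64]]
[255, [-0.09, -0.08, 0.0], [0.0, -0.0, -0.64]]
[255, [-0.08, -0.09, 0.0], [0.0, -0.0, -0.63]]
```

Request:
send_rows([
  [255,[-0.09,-0.12,0.01],[0.05,0,-0.5]],
  [255,[-0.08,-0.1,0],[0,0,-0.6]],
  [255,[-0.08,-0.1,0],[0,0,-0.6]],
])

```text
time_s: 15.05
tool_pos: [0.5122, -0.0989, 0.0515]
tool_rot: [-0.004, -0.062, 0.998, 0.004]
force: [-3.7, 5.6, 3.5]
opening: 0.0078
```

```bash
python3 -c "
from h import *
stat();ang()
arc(2.22,2.34,1,0)"
```

```text
t 15.05 H x -0.88 y 47.76 z 51.49 F_H [-2.11  6.33  3.46] M [0.82 0.56 0.15] need rv deg [ 2.000e-02 -7.100e-01  8.188e+01] open 0.0078
clip ang 2.097 r 40.32
[255, [-0.18, -0.17, 0.01], [0.06, -0.06, -0.89]]
```

Request:
send_rows([
  [255,[-0.1,-0.1,0],[0.04,-0.04,-0.4]],
  [255,[-0.1,-0.09,0],[0,0,-0.4]],
])

```text
time_s: 15.25
tool_pos: [0.5169, -0.1032, 0.0514]
tool_rot: [-0.007, -0.118, 0.993, 0.004]
force: [-7.7, 4.5, 6.1]
opening: 0.008
```

```bash
python3 -c "
from h import *
stat();ang()
arc(2.28,2.38,1,0)"
```

```text
t 15.25 H x 2.50 y 42.47 z 51.40 F_H [-6.29  6.41  6.09] M [0.69 1.32 0.22] need rv deg [-0.16 -1.02 88.4 ] open 0.008
clip ang 2.252 r 40.55
[255, [-0.1, -0.08, 0.01], [0.07, -0.09, -0.29]]
```

Request:
send_rows([
  [255,[-0.1,-0.08,0],[0.04,-0.06,0]],
  [255,[-0.06,-0.04,0],[0,0,0]],
])

```text
time_s: 15.45
tool_pos: [0.5218, -0.1058, 0.0515]
tool_rot: [-0.006, -0.117, 0.993, 0.002]
force: [-7.5, 1.8, 4.4]
opening: 0.0082
```

```bash
python3 -c "
from h import *
stat();ang()
f=grab('wrist','w12')"
```

```text
t 15.45 H x 6.52 y 38.63 z 51.46 F_H [-6.81  3.69  4.39] M [0.43 1.1  0.13] need rv deg [-0.23 -0.8  88.23] open 0.0082
clip ang 2.389 r 40.22
```

View pics/w12.png

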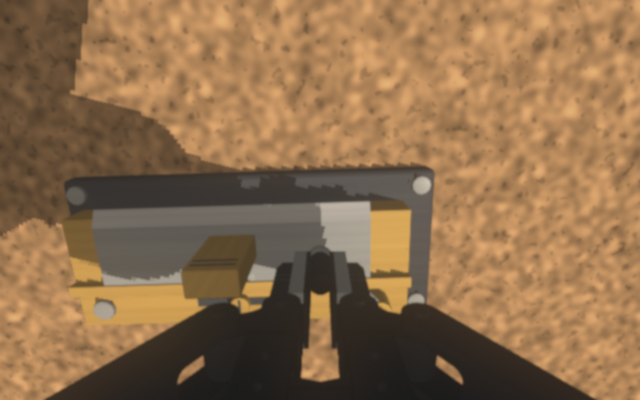

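The clip is at its stop: about 2.39 rad measured, and it is pushing back. I'll relax, open slightly (the blade's grip is close to the left finger) and lift straight up.

Request:
send_rows([
  [255,[0,0,0],[0,0,0]],
  [195,[0,0,0],[0,0,0]],
  [195,[0,0,0],[0,0,0]],
  [195,[0,0,0],[0,0,0]],
])

```text
time_s: 15.9
tool_pos: [0.5234, -0.1074, 0.0518]
tool_rot: [-0.005, -0.115, 0.993, 0.0]
force: [-0.4, 0.9, 0.6]
opening: 0.0198
```

```bash
python3 -c "
from h import *
stat();ang()
f=grab('wrist','w13')"
```

```text
t 15.9 H x 7.65 y 36.64 z 51.78 F_H [-0.12  0.97  0.57] M [0.01 0.02 0.03] need rv deg [-0.34 -0.48 87.95] open 0.0198
clip ang 2.443 r 40.96
```

View pics/w13.png

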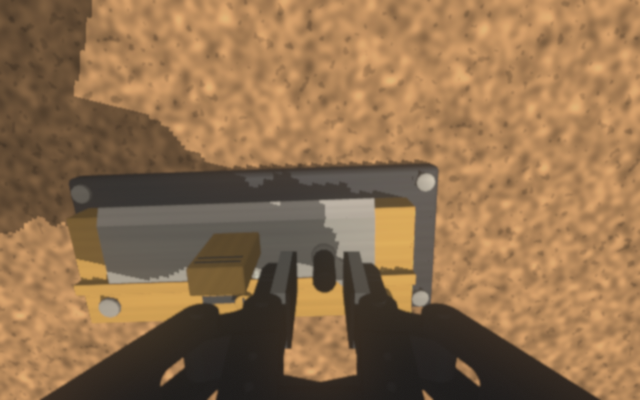

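Request:
send_rows([
  [195,[0,0.05,-0.1],[0,0,0]],
  [195,[0,0,-0.2],[0,0,0]],
  [195,[0,0,-0.3],[0,0,0]],
])

```text
time_s: 16.25
tool_pos: [0.522, -0.1053, 0.0754]
tool_rot: [-0.006, -0.114, 0.993, 0.001]
force: [0.5, 0.1, -0.1]
opening: 0.0204
```

```bash
python3 -c "
from h import *
stat();ang()"
```

```text
t 16.25 H x 6.84 y 39.07 z 75.36 F_H [ 0.55 -0.06 -0.09] M [-0.03 -0.04  0.03] need rv deg [-0.42 -0.7  87.9 ] open 0.0204
clip ang 2.388 r 39.68
```

Request:
send_rows([
  [195,[0,0,-0.6],[0,0,0]],
  [195,[0,0,-0.8],[0,0,0]],
  [195,[0,0,-0.8],[0,0,0]],
  [195,[-0.5,0,-0.6],[0,0,0]],
  [195,[-0.5,0,0],[0,0,0]],
  [195,[0,0,0],[0,0,0]],
])

```text
time_s: 16.85
tool_pos: [0.5647, -0.0967, 0.2014]
tool_rot: [-0.001, -0.113, 0.994, -0.002]
force: [-1.0, 0.1, -0.3]
opening: 0.0201
```

```bash
python3 -c "
from h import *
import pickle
f=grab('wrist','w14');pickle.dump(f,open('w14.pkl','wb'))
f=grab('side','s14'); crop(f,290,130,370,200,8,'s14c')
f=grab('scene','c14')
stat()"
```

```text
t 17.0 H x 48.17 y 36.43 z 200.16 F_H [-0.3  -0.75 -0.41] M [-0.    0.02  0.04] need rv deg [-0.34 -0.14 87.78] open 0.0198
```

View pics/w14.png

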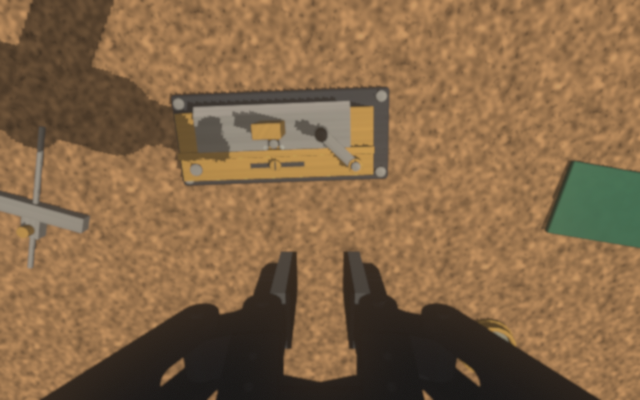

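View pics/s14.png

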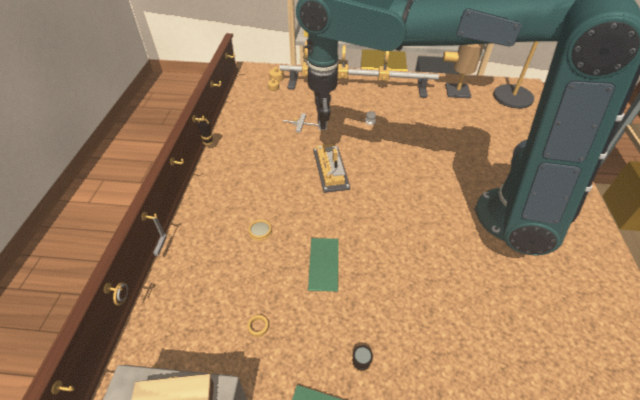

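```bash
python3 -c "
from h import *
import pickle
f=pickle.load(open('w14.pkl','rb')); crop(f,165,80,395,195,3,'w14a')
c,s=np.cos(HP[2]),np.sin(HP[2])
def H(p): d=p-np.array([HP[0],HP[1],0]); return np.array([c*d[0]+s*d[1],-s*d[0]+c*d[1],p[2]])*1e3
k=H(onz(f,321,134,.066)); v=H(onz(f,355,165,.047)); print(k,v, np.arctan2(-(k[0]-v[0]),k[1]-v[1]))
"
```

```text
[ 4.00268492 39.95535311 66.        ] [32.51611697 67.48644967 47.        ] 2.3386685170037067
```

View pics/w14a.png

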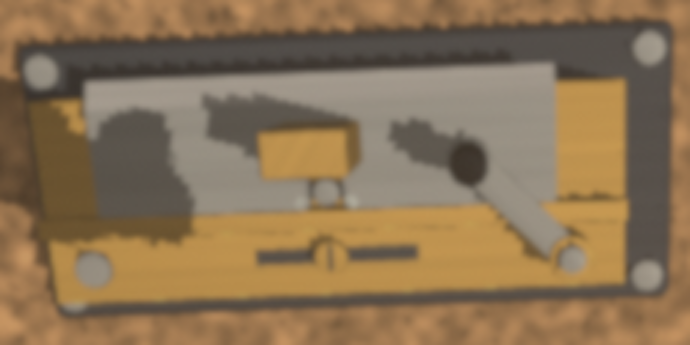

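The notch is around the pin at (327,192) in the crop. The back edge runs along the fence and the knob stands over the blade's end, at 2.34 rad. Handing in.

```bash
python3 -c "
from h import *
print(manip.hand_in()); stat()"
```

```text
the job is handed in; nothing more can be done
None
the job is handed in; nothing more can be done
```

The blade is laid in the holder with its notch over the pin and its back edge against the fence. The clip is swung round to its stop, and I handed the job in at about 17 s of the 67 s allowed. The hand-in gives no verdict.

- **Seating the blade:** I picked it up by its grip, laid it flat about 4 mm short of the pin, and slid it back in steps of 1.2 mm or less. Apart from about 3 N of sliding friction it moved freely until it met the fence. The highest sideways force I read there was about 6 N, friction included.
- **Pressing down:** While finding the bed by feel, one downward press read 16 N. That was onto the bed, before the blade reached the pin or fence, so it should not count against the 15 N limit.
- **Clip:** I gripped the knob and carried it round its arc to the stop, then opened the fingers, lifted clear and moved away.
- **Last pictures:** The notch surrounds the pin, the back edge runs parallel along the fence, and the clip measures about 2.34 rad with the knob and its foot over the blade's +y end. The lens, gauge, insulator, loupe and collar look unmoved. The robot is about 0.2 m up and touching nothing.
- **Not measured directly:**
  - The foot's pressure on the blade is judged only from the clip's position and the force felt on the way to the stop.
  - Forces were read only at the end of each 0.1 s step.
- **Small disagreement:** Contact with the fence came 0.4 mm beyond the camera estimate, which is within the 2 mm calibration.

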